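# Take a reading, raise the shield wall, read again

## Robot

A 6-joint arm with a two-finger parallel gripper is mounted at the origin on a cart in front of the work surface, level with it; the furniture and walls round the work are solid. World frame = base frame: x ahead of the robot, y to its left, z up, the work surface at z = 0. Lengths are in m, angles in rad, forces in N, time in s.
With the tool pointing down it reaches from about 0.35 to 0.975 m from the base axis. Payload 17.4 kg.
Tool frame: the origin (TCP) lies at the very end of the fingers, on their centre line; the grasp point (between the pads) lies 19 mm behind it; x points along the fingers, y is the direction in which the jaws open and shut, and the axes are right-handed (so a half turn about x gives the same grasp; the last joint's range is limited). The gripper opens to 85 mm and grips with 20 to 120 N. Pads are 22 mm wide; open, the fingers measure 114 mm over their backs; the gripper's body (76 mm by 85 mm) begins 54 mm behind the grasp point. The pads swing forward as they close: fully open they stand 13 mm farther back than shut.
Start: joints at [-1.367, 0.116, 1.442, -0, 1.584, -0.038], TCP at [0.162, -0.655, 0.231] pointing down, gripper open.
Joint ranges: [-2.83, 2.83], [-0.83, 2.19], [0.07, 2.5], [-1.14, 4.28], [0.01, 3], [-2.97, 2.97]. Speed limits (rad/s): [1.89, 1.89, 2.22, 3.14, 3.14, 3.14].

## Interface

Orientations are given as a 3x3 rotation matrix whose columns are the frame's x, y, z axes.
In Python, from rig import robot gives the robot as it stands.
- The arm moves only by the shell command python3 -m pendant 'ROWS' [FORCE]. ROWS is JSON, a list of rows, each a list of 3 entries, a list of its own where there are three numbers: the shift along the tool's x, y, z normalised to -1 to 1, where 1 is 0.03 m, then the turn about the tool's x normalised to -1 to 1, where 1 is 90 degrees, then the closure in counts, from 0 (fully open) to 255 (shut). A call has 1 to 8 rows; each row shifts and turns the commanded pose from where the row before left it, along the tool's axes as they then stand; what a row does not reach is not made up. A row lasts 1/12 s, in which the tool goes at most 41.7 mm and 7.16 degrees, less where a joint would pass 70% of its speed; a pose out of reach is approached as far as the arm can. A call with a number of a shift or a turn outside -1 to 1 is refused whole. A call with a gripper value outside its range is refused whole. The fingers move at their own pace and stop on an object; FORCE is the grip in N (left out, the last holds). Time passes only in rows, so rows that do not move let the fingers close. It gives the time, the measured TCP pose, the force and the opening at its end, in the units of the state.
- robot.state(): the state, without advancing time (a new reading comes with each control period).
- robot.get_image(name): name is "side" or "top"; returns a dict with "img" (420x560x3 uint8, blue, green, red), "range_z" (420x560 float32, m along the optical axis (not along the pixel's ray), 0 where there is no reading), "fx", "fy", "cx", "cy" (pixels), "rvec" (rotation vector, rad) and "tvec" (3), from world to camera coordinates, as OpenCV has them. Camera axes: x right, y down, z forward; pixel columns grow to the right and rows downward; lengths in m; the calibration is good to about 2 mm. A picture is of the moment at which its call begins.
- robot.job_done(): hands the job in, once; it reports no verdict.
The state is a dict: "time_s": time; "joint_pos": joint angles; "joint_velocities": joint speeds; "joint_efforts": joint torques, N m; "tcp_pos": TCP position; "tool_rot": TCP orientation; "force": force on the tool from outside, world axes, zero at the start; "moment": the same for the moment, N m; "width": finger opening in m.
Only numpy, scipy, OpenCV 4.12 (cv2) and the standard library are available. Lean on these libraries where they do the work, as an engineer would, in place of code of your own. Each camera call takes 0.05 s, during which the arm holds its last target. There are 200 camera calls.

## Task

Take an open reading first: squeeze the red trigger of the clamped survey meter fully in against its grip, hold it in for two seconds and let it spring back out. Then lay all the loose yellow shielding bricks on the fixed grey course as a half-lapped wall, each brick lying flat in line with the wall, centred over a joint of the course below and resting on two bricks (three in the first course, then two, then one, as far as they go). With the wall standing, squeeze the trigger fully in for two seconds once more for the shielded reading and let it go, leaving wall and trigger alone and the timer, sample jar and dropper bottle where they are.

Things in the scene. Friction and masses are not known exactly. Their poses are not given: they have to be found in the camera images.
- base_course: fixed foot of the wall: a dark steel plate 62 x 296 x 6 mm on the bench with one course of four GREY bricks, 6 mm joints between. Origin: centre of the plate's underside; y runs along the wall, z up. Each grey brick is 36 (x) x 64 (y) x 36 mm; centres at y = -105, -35, 35, 105 mm, tops at z = 42 mm; joints at y = -70, 0, 70 mm.
- meter: pistol-type survey meter (grey body, black nose and grip, red trigger) lying on its side, clamped fast to a foot on the bench. Origin: under it, on the bench; x: where the nose points, to the wall; z up. Body: x -78..65, y -35..25 mm, up to z = 72 mm. The grip points to +y: x -33..-3, y 25..128, z 34..66 mm, nothing below it but the bench. The trigger is on its +x side.
- squeeze_point (a point): point on the meter midway between the back of the grip (facing -x) and the front of the trigger, 50 mm above the bench, 88 mm from the meter's origin along its +y. Here, along the meter's x, grip and trigger measure 56 mm across with the trigger out, about 43 mm with it fully in. Axes as the meter.
- trigger_pad (a point): middle of the trigger's front (+x) face, near its free end, 50 mm above the bench; moves with the trigger
- trigger (a joint): the red sprung trigger, a lever 10 x 74 x 22 mm hinged (upright axis) at its end beside the body; 0 = out, 0.22 rad = fully in, against its stop; about 2 N at the pad starts it, 6 N holds it fully in; it counts as squeezed beyond about three quarters of its travel; it springs back by itself when let go
- slot_a1 (a point): where the CENTRE of a brick lies when laid in the first course above the grey one, over the joint at y = +70 mm of base_course (z = 60 mm); axes as base_course
- slot_a2 (a point): where the CENTRE of a brick lies when laid in the first course above the grey one, over the joint at y = 0 mm of base_course (z = 60 mm); axes as base_course
- slot_a3 (a point): where the CENTRE of a brick lies when laid in the first course above the grey one, over the joint at y = -70 mm of base_course (z = 60 mm); axes as base_course
- slot_b1 (a point): where the CENTRE of a brick lies when laid in the second course above the grey one, over the joint at y = +35 mm of base_course (z = 96 mm); axes as base_course
- slot_b2 (a point): where the CENTRE of a brick lies when laid in the second course above the grey one, over the joint at y = -35 mm of base_course (z = 96 mm); axes as base_course
- slot_c1 (a point): where the CENTRE of a brick lies when laid in the third course above the grey one, over the joint at y = 0 mm of base_course (z = 132 mm); axes as base_course
- brick_1: a loose YELLOW lead-loaded shielding brick, 36 x 64 x 36 mm, about 0.33 kg; origin at its centre, y axis along its 64 mm length; any of its four long faces may lie down. May be absent (4 to 6 are there); all are alike
- brick_2: a loose YELLOW lead-loaded shielding brick, 36 x 64 x 36 mm, about 0.33 kg; origin at its centre, y axis along its 64 mm length; any of its four long faces may lie down. May be absent (4 to 6 are there); all are alike
- brick_3: a loose YELLOW lead-loaded shielding brick, 36 x 64 x 36 mm, about 0.33 kg; origin at its centre, y axis along its 64 mm length; any of its four long faces may lie down. May be absent (4 to 6 are there); all are alike
- brick_4: a loose YELLOW lead-loaded shielding brick, 36 x 64 x 36 mm, about 0.33 kg; origin at its centre, y axis along its 64 mm length; any of its four long faces may lie down. May be absent (4 to 6 are there); all are alike
- brick_5: a loose YELLOW lead-loaded shielding brick, 36 x 64 x 36 mm, about 0.33 kg; origin at its centre, y axis along its 64 mm length; any of its four long faces may lie down. May be absent (4 to 6 are there); all are alike
- brick_6: a loose YELLOW lead-loaded shielding brick, 36 x 64 x 36 mm, about 0.33 kg; origin at its centre, y axis along its 64 mm length; any of its four long faces may lie down. May be absent (4 to 6 are there); all are alike
- source_jar: white jar 70 mm across, 119 mm high, fixed to the bench behind the wall (it holds the check source; leave it). Origin at its underside. Above this part of the bench hangs a wall shelf: its underside is 0.51 m above the bench, its front edge at world x = 0.62 m, its left end at world y = 0.16 m; keep wrist and forearm clear of it
- timer: a small white bench timer, 48 x 70 x 56 mm, origin at its underside; bystander
- sample_jar: a sample jar with red lid, 41 mm across, 59 mm high, origin at its underside; bystander
- stain_bottle: a small blue dropper bottle, 36 mm across, 93 mm high, origin at its underside; bystander
Not all that is in view belongs to the job. What is shaped like the brick_4 but green or purple is not meant.

How it is judged:
On the way, in this order (a step that is already met when the one before it is completed fails the run):
1. open reading: trigger in (over 0.16 rad), held 0.8 s (value of joint trigger above 0.16 rad), for 0.8 s.
2. the trigger has sprung back out (under 0.03 rad) (value of joint trigger below 0.03 rad), for 0.2 s.
3. every yellow brick there is lies in the wall, centred over a joint (within 12 mm of a slot, in line within 0.15 rad), at rest ((distance between brick_1 and slot_a1 below 0.012 m or distance between brick_1 and slot_a2 below 0.012 m or distance between brick_1 and slot_a3 below 0.012 m or distance between brick_1 and slot_b1 below 0.012 m or distance between brick_1 and slot_b2 below 0.012 m or distance between brick_1 and slot_c1 below 0.012 m) and (distance between brick_2 and slot_a1 below 0.012 m or distance between brick_2 and slot_a2 below 0.012 m or distance between brick_2 and slot_a3 below 0.012 m or distance between brick_2 and slot_b1 below 0.012 m or distance between brick_2 and slot_b2 below 0.012 m or distance between brick_2 and slot_c1 below 0.012 m) and (distance between brick_3 and slot_a1 below 0.012 m or distance between brick_3 and slot_a2 below 0.012 m or distance between brick_3 and slot_a3 below 0.012 m or distance between brick_3 and slot_b1 below 0.012 m or distance between brick_3 and slot_b2 below 0.012 m or distance between brick_3 and slot_c1 below 0.012 m) and (distance between brick_4 and slot_a1 below 0.012 m or distance between brick_4 and slot_a2 below 0.012 m or distance between brick_4 and slot_a3 below 0.012 m or distance between brick_4 and slot_b1 below 0.012 m or distance between brick_4 and slot_b2 below 0.012 m or distance between brick_4 and slot_c1 below 0.012 m) and (distance between brick_5 and slot_a1 below 0.012 m or distance between brick_5 and slot_a2 below 0.012 m or distance between brick_5 and slot_a3 below 0.012 m or distance between brick_5 and slot_b1 below 0.012 m or distance between brick_5 and slot_b2 below 0.012 m or distance between brick_5 and slot_c1 below 0.012 m) and (distance between brick_6 and slot_a1 below 0.012 m or distance between brick_6 and slot_a2 below 0.012 m or distance between brick_6 and slot_a3 below 0.012 m or distance between brick_6 and slot_b1 below 0.012 m or distance between brick_6 and slot_b2 below 0.012 m or distance between brick_6 and slot_c1 below 0.012 m) and angle between the y axis of each of brick_1, brick_2, brick_3, brick_4, brick_5, brick_6 and the y axis of base_course, either way round below 0.15 rad and linear speed of each of brick_1, brick_2, brick_3, brick_4, brick_5, brick_6 below 0.02 m/s), for 0.3 s.
4. shielded reading: trigger in (over 0.16 rad), held 0.8 s, with the wall standing (value of joint trigger above 0.16 rad and (distance between brick_1 and slot_a1 below 0.012 m or distance between brick_1 and slot_a2 below 0.012 m or distance between brick_1 and slot_a3 below 0.012 m or distance between brick_1 and slot_b1 below 0.012 m or distance between brick_1 and slot_b2 below 0.012 m or distance between brick_1 and slot_c1 below 0.012 m) and (distance between brick_2 and slot_a1 below 0.012 m or distance between brick_2 and slot_a2 below 0.012 m or distance between brick_2 and slot_a3 below 0.012 m or distance between brick_2 and slot_b1 below 0.012 m or distance between brick_2 and slot_b2 below 0.012 m or distance between brick_2 and slot_c1 below 0.012 m) and (distance between brick_3 and slot_a1 below 0.012 m or distance between brick_3 and slot_a2 below 0.012 m or distance between brick_3 and slot_a3 below 0.012 m or distance between brick_3 and slot_b1 below 0.012 m or distance between brick_3 and slot_b2 below 0.012 m or distance between brick_3 and slot_c1 below 0.012 m) and (distance between brick_4 and slot_a1 below 0.012 m or distance between brick_4 and slot_a2 below 0.012 m or distance between brick_4 and slot_a3 below 0.012 m or distance between brick_4 and slot_b1 below 0.012 m or distance between brick_4 and slot_b2 below 0.012 m or distance between brick_4 and slot_c1 below 0.012 m) and (distance between brick_5 and slot_a1 below 0.012 m or distance between brick_5 and slot_a2 below 0.012 m or distance between brick_5 and slot_a3 below 0.012 m or distance between brick_5 and slot_b1 below 0.012 m or distance between brick_5 and slot_b2 below 0.012 m or distance between brick_5 and slot_c1 below 0.012 m) and (distance between brick_6 and slot_a1 below 0.012 m or distance between brick_6 and slot_a2 below 0.012 m or distance between brick_6 and slot_a3 below 0.012 m or distance between brick_6 and slot_b1 below 0.012 m or distance between brick_6 and slot_b2 below 0.012 m or distance between brick_6 and slot_c1 below 0.012 m) and angle between the y axis of each of brick_1, brick_2, brick_3, brick_4, brick_5, brick_6 and the y axis of base_course, either way round below 0.15 rad), for 0.8 s.
At the end, for the whole second after the job is handed in: Every yellow brick that is there lies in the wall with its centre within 12 mm of one of the six slot points and its length within 0.15 rad of the wall's line, at rest, and the trigger is out (under 0.03 rad) (all of step 3 and value of joint trigger below 0.03 rad); the robot touches nothing.
It fails at once if timer moved by more than 3 cm (distance of timer from where it was at the start of the episode above 0.03 m).
It fails at once if sample jar moved by more than 3 cm (distance of sample_jar from where it was at the start of the episode above 0.03 m).
It fails at once if stain bottle moved by more than 3 cm (distance of stain_bottle from where it was at the start of the episode above 0.03 m).
Of brick_1, brick_2, brick_3, brick_4, brick_5, brick_6 only 4 to 6 are there at a start; the rules pass over those that are not, and their reading is None.
At some moment in a run one of brick_1, brick_2, brick_3, brick_4, brick_5, brick_6 may be knocked a few centimetres aside while the robot is not near it.
Once in a run the grip may slacken for a moment while it holds something.
It also fails if it takes over 210 s, if anything falls off the work surface, if the arm or the gripper's body presses on something with over 40 N, if the wrist force passes 120 N, or if a joint passes its speed limit or range.

## Working session

There is one attempt and no reset: what is moved stays moved. The work goes in short steps, Python scripts to look and compute and a shell command to move; the robot and the scene stay as the last step left them, time stands still between calls to the robot, and variables do not carry over. Pictures are saved under pics/ and viewed, about 12 in all and at most 16, crops included, and the job is handed in when it is done.

```bash
ls; mkdir -p pics; python3 - <<'E'
from rig import robot
import cv2,numpy as np
print(robot.state())
for n in("side","top"):
    d=robot.get_image(n); cv2.imwrite(f"pics/{n}0.png",d["img"]); np.savez(f"{n}0.npz",**d)
    R=cv2.Rodrigues(np.array(d["rvec"]))[0]; print(n,-R.T@np.array(d["tvec"]).ravel(),R.tolist(),d["fx"])
E
```

```text
pics
{'time_s': 0.0, 'joint_pos': array([-1.36677040e+00,  1.16516444e-01,  1.44229704e+00,  3.90158504e-05,
        1.58399195e+00, -3.78088039e-02]), 'joint_velocities': array([ 0.00044669,  0.00038509, -0.00055851, -0.00171779, -0.00020384,
        0.0012427 ]), 'joint_efforts': array([ 1.04038289e-03, -7.31985712e+01, -6.32495999e+01, -5.36535509e-06,
        6.32038194e-03,  6.63487663e-05]), 'tcp_pos': array([ 0.16160863, -0.65516585,  0.2305219 ]), 'tool_rot': array([[-2.07523332e-04,  2.39484716e-01, -9.70900112e-01],
       [ 1.19553556e-03, -9.70899380e-01, -2.39484791e-01],
       [-9.99999264e-01, -1.21044430e-03, -8.48282213e-05]]), 'force': array([ 1.26410365,  0.74256623, -0.01583492]), 'moment': array([-0.00314184,  0.06397098,  0.00953529]), 'width': 0.08591143039489074}
side [ 0.21764271 -1.41179904  0.80560068] [[0.9746146376383473, -0.22353343901021638, -0.01261387114800741], [-0.11864064655896633, -0.46785670667607804, -0.8758050576482673], [0.18987023222491484, 0.8550689467303091, -0.48250014637549776]] 381.9861940549068
top [ 0.38607974 -0.17587291  1.44658303] [[0.005037500350685842, -0.9999825961550152, -0.003070989627603375], [-0.9962603727090792, -0.0047538076208211155, -0.08627091678353108], [0.08625481644397351, 0.00349409504453288, -0.9962669812555449]] 414.81001607842484
```

View pics/side0.png

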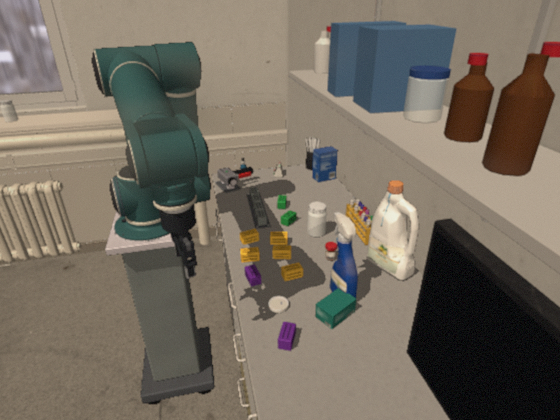

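View pics/top0.png

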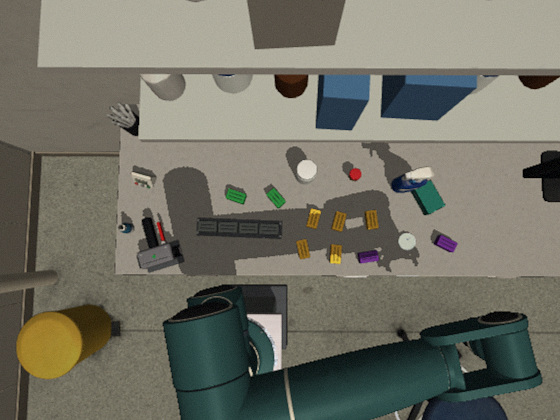

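Five yellow bricks: top view (314,218), (339,221), (371,219), (303,249), (336,254). Green (235,195), (276,196) and purple (369,256), (446,242) are decoys. Grey course is at (239,228), meter at (158,250) with red trigger at (162,233). Next I measure them.

```bash
cat > v.py <<'E'
import cv2,numpy as np
from rig import robot
def pts(d):
    h,w=d["range_z"].shape; v,u=np.mgrid[:h,:w]; z=d["range_z"]
    P=np.stack([(u-d["cx"])/d["fx"]*z,(v-d["cy"])/d["fy"]*z,z],-1)
    R=cv2.Rodrigues(np.array(d["rvec"]))[0]; return (P-np.array(d["tvec"]).ravel())@R
def blobs(d,lo,hi,minA=15,zr=(0.01,.25)):
    W=pts(d); hsv=cv2.cvtColor(d["img"],cv2.COLOR_BGR2HSV)
    m=cv2.inRange(hsv,np.array(lo),np.array(hi))*((W[...,2]>zr[0])&(W[...,2]<zr[1])&(W[...,0]<.9)&(W[...,0]>.25)).astype(np.uint8)
    n,l,s,c=cv2.connectedComponentsWithStats(m)
    for i in range(1,n):
        if s[i,4]<minA: continue
        q=W[l==i]; zt=np.percentile(q[:,2],90); t=q[q[:,2]>zt-.008]
        r=cv2.minAreaRect((t[:,:2]*1000).astype(np.float32)); b=cv2.boxPoints(r)
        e=max([b[1]-b[0],b[2]-b[1]],key=np.linalg.norm)
        print("px",c[i].round(),"A",s[i,4],"ctr",np.round(r[0],1),"mean",(t.mean(0)*1000).round(1),"size",np.round(sorted(r[1]),0),"ang from y deg",round((np.degrees(np.arctan2(-e[0],e[1]))+90)%180-90,1),"ztop",round(zt*1000,1))
YEL=((12,120,100),(30,255,255))
E
python3 - <<'E'
from v import *
for n in("top","side"):
    d={k:v for k,v in np.load(n+"0.npz").items()}; print(n)
    blobs(d,*YEL); print("red"); blobs(d,(0,150,80),(8,255,255)); 
    print("dark"); blobs(d,(0,0,0),(180,90,110),150,(.03,.12))
d={k:v for k,v in np.load("top0.npz").items()}
cv2.imwrite("pics/c.png",np.hstack([cv2.resize(d["img"][205:285,110:190],(400,400),interpolation=2),cv2.resize(d["img"][200:280,190:290],(400,400))]))
W=pts(d)
for v in range(216,272,4): print(v,[tuple((W[v,u]*1000).astype(int)) for u in range(138,186,8)])
E
```

```text
top
px [313. 218.] A 194 ctr [ 474.8 -268.5] mean [ 475.5 -268.5   36.3] size [35. 62.] ang from y deg 75.7 ztop 39.4
px [339. 221.] A 193 ctr [ 465.1 -355.8] mean [ 464.6 -355.4   36.4] size [35. 62.] ang from y deg 74.3 ztop 39.7
px [372. 219.] A 191 ctr [ 471.7 -467.7] mean [ 471.2 -467.2   36.1] size [34. 62.] ang from y deg -83.3 ztop 39.3
px [303. 249.] A 191 ctr [ 370.6 -232.9] mean [ 370.5 -232.4   36.3] size [35. 63.] ang from y deg -78.1 ztop 39.5
px [336. 253.] A 198 ctr [ 354.3 -343.8] mean [ 354.3 -344.    36.4] size [33. 62.] ang from y deg 83.2 ztop 40.0
red
px [353. 172.] A 19 ctr [ 629.9 -401.7] mean [ 629.8 -402.    58.9] size [15. 22.] ang from y deg 73.1 ztop 61.8
px [355. 177.] A 15 ctr [ 612.3 -407.3] mean [ 612.5 -409.4   57.3] size [13. 14.] ang from y deg -1.6 ztop 59.9
px [160. 231.] A 52 ctr [427.  245.4] mean [426.8 245.1  60.5] size [ 9. 63.] ang from y deg -70.1 ztop 63.8
dark
px [156. 248.] A 920 ctr [396.5 261.8] mean [359.  257.4  71.4] size [141. 156.] ang from y deg -72.1 ztop 74.6
px [208. 226.] A 206 ctr [444.8  91.9] mean [445.3  91.6  42.3] size
[... 4953 characters left out ...]
4(75)), (np.int64(330), np.int64(233), np.int64(72)), (np.int64(330), np.int64(208), np.int64(64)), (np.int64(328), np.int64(197), np.int64(4))]
264 [(np.int64(313), np.int64(336), np.int64(3)), (np.int64(317), np.int64(285), np.int64(71)), (np.int64(317), np.int64(259), np.int64(72)), (np.int64(314), np.int64(252), np.int64(6)), (np.int64(314), np.int64(223), np.int64(12)), (np.int64(314), np.int64(199), np.int64(-1))]
268 [(np.int64(299), np.int64(337), np.int64(0)), (np.int64(300), np.int64(309), np.int64(-2)), (np.int64(300), np.int64(277), np.int64(12)), (np.int64(300), np.int64(252), np.int64(4)), (np.int64(300), np.int64(225), np.int64(2)), (np.int64(300), np.int64(198), np.int64(0))]
```

View pics/c.png

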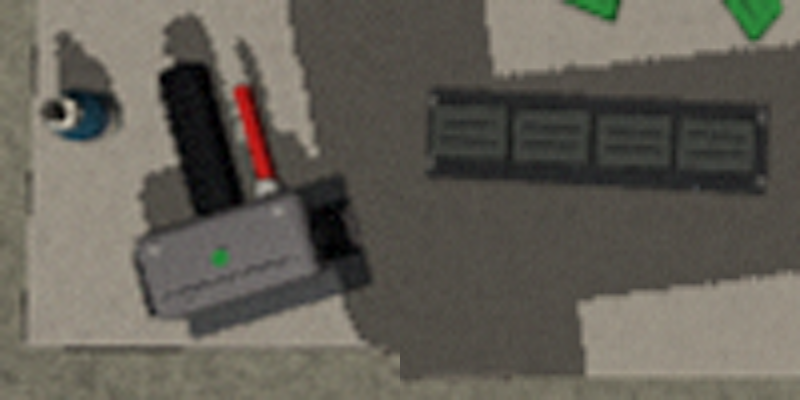

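Crop: black grip runs from (222,205) to its tip (185,68) and is tilted about 15°. The red trigger is to the right of it, and the dropper bottle at (75,115) is well clear. In the right half, the four grey bricks run nearly horizontally.

```bash
cat >> v.py <<'E'
def plan(segs,n=None):
    """segs: list of (xyz mm, psi deg, closure); prints rows"""
    s=robot.state(); p=np.array(s["tcp_pos"])*1000; R=np.array(s["tool_rot"]); psi=np.degrees(np.arctan2(R[1,1],R[0,1]))
    print("at",p.round(1),"psi",round(psi,1),"w",round(s["width"]*1000,1),"F",np.round(s["force"],1),"t",round(s["time_s"],1))
    for t,ps,c in segs:
        t=np.array(t,float); N=max(int(np.ceil(np.linalg.norm(t-p)/28)),int(np.ceil(abs(ps-psi)/6.8)),1)
        rows=[];p0,s0=p.copy(),psi
        for i in range(1,N+1):
            g=p0+(t-p0)*i/N; a=np.radians(psi)
            D=g-p; y=np.array([np.cos(a),np.sin(a),0]); z=np.array([np.sin(a),-np.cos(a),0])*-1; z=np.cross([0,0,-1],y)
            k=np.round(np.array([-D[2],D@y,D@z])/30,2); tr=round(-((s0+(ps-s0)*i/N)-psi)/90,3)
            p=p+30*(k[1]*y+k[2]*z+np.array([0,0,-k[0]])); psi-=tr*90
            rows.append("[[%g,%g,%g],%g,%d]"%(*(k+0.0),tr+0.0,c))
        print("->",t,ps)
        for i in range(0,N,8): print(" [%s]"%",".join(rows[i:i+8]))
E
python3 - <<'E'
from v import *
d={k:v for k,v in np.load("top0.npz").items()}
W=pts(d);V=d["img"].max(-1)
m=((V<45)&(W[...,2]>.04)&(W[...,2]<.085)&(W[...,0]>.39)&(W[...,0]<.49)&(W[...,1]>.24)&(W[...,1]<.33))
q=W[m][:,:2]*1000; print(m.sum()); r=cv2.minAreaRect(q.astype(np.float32)); print(r)
g=np.radians(15.3);X=np.array([np.sin(g),-np.cos(g)]);Y=np.array([np.cos(g),np.sin(g)])
print("along",(q@Y).min(),(q@Y).max(),"across",(q@X).min(),(q@X).max())
b=((V>50)&(W[...,2]>.05)&(W[...,2]<.09)&(W[...,0]>.30)&(W[...,0]<.42)&(W[...,1]>.15)&(W[...,1]<.35))
q2=W[b][:,:2]*1000; print("body along y",np.percentile(q2@Y,[1,99]),"x",np.percentile(q2@X,[1,99]))
tx,ty=(q@X).mean(),np.percentile(q@Y,99.5)
print("squeeze",X*(tx+13)+Y*(ty-40))
from rig import robot
plan([((420,-250,200),-76,0),((420,250,200),-74.7,0)])
E
```

```text
242
((428.8054504394531, 283.7578125), (84.79397583007812, 32.76808166503906), 17.873680114746094)
along 446.8167685680112 530.8738775457715 across -177.03495875914479 -142.73157292458998
body along y [371.59225798 466.30660825] x [-214.63937687  -74.67131993]
squeeze [434.51906101 268.51889441]
at [ 161.6 -655.2  230.6] psi -76.1 w 85.7 F [-0.2 -0.2 -0.5] t 0.1
-> [ 420. -250.  200.] -76
 [[[0.06,-0.61,-0.64],0,0],[[0.05,-0.62,-0.65],0,0],[[0.06,-0.61,-0.64],0,0],[[0.06,-0.62,-0.65],0,0],[[0.05,-0.61,-0.64],0,0],[[0.06,-0.61,-0.65],-0.001,0],[[0.06,-0.62,-0.64],0,0],[[0.05,-0.61,-0.65],0,0]]
 [[[0.06,-0.61,-0.64],0,0],[[0.06,-0.62,-0.65],0,0],[[0.05,-0.61,-0.64],0,0],[[0.06,-0.61,-0.65],0,0],[[0.06,-0.61,-0.64],0,0],[[0.05,-0.62,-0.65],0,0],[[0.06,-0.61,-0.64],0,0],[[0.06,-0.61,-0.65],0,0]]
 [[[0.05,-0.62,-0.64],-0.001,0],[[0.06,-0.61,-0.65],0,0]]
-> [420. 250. 200.] -74.7
 [[[0,-0.9,-0.22],-0.001,0],[[0,-0.9,-0.23],-0.001,0],[[0,-0.89,-0.23],0,0],[[0,-0.9,-0.23],-0.001,0],[[0,-0.9,-0.22],-0.001,0],[[0,-0.89,-0.23],-0.001,0],[[0,-0.9,-0.24],0,0],[[0,-0.9,-0.23],-0.001,0]]
 [[[0,-0.89,-0.23],-0.001,0],[[0,-0.9,-0.23],-0.001,0],[[0,-0.89,-0.24],-0.001,0],[[0,-0.9,-0.24],0,0],[[0,-0.89,-0.23],-0.001,0],[[0,-0.9,-0.24],-0.001,0],[[0,-0.89,-0.24],-0.001,0],[[0,-0.9,-0.24],0,0]]
 [[[0,-0.89,-0.25],-0.001,0],[[0,-0.89,-0.24],-0.001,0]]
```

```bash
R=1
python3 -m pendant '[[[0.06,-0.61,-0.64],0,0],[[0.06,-0.61,-0.64],0,0],[[0.06,-0.61,-0.65],0,0],[[0.06,-0.62,-0.65],0,0],[[0.06,-0.61,-0.64],0,0],[[0.06,-0.61,-0.65],0,0],[[0.06,-0.62,-0.64],0,0],[[0.06,-0.61,-0.65],0,0]]'
python3 -m pendant '[[[0.06,-0.61,-0.64],0,0],[[0.06,-0.62,-0.65],0,0],[[0.05,-0.61,-0.64],0,0],[[0.06,-0.61,-0.65],0,0],[[0.06,-0.61,-0.64],0,0],[[0.05,-0.62,-0.65],0,0],[[0.06,-0.61,-0.64],0,0],[[0.06,-0.61,-0.65],0,0]]'
python3 -m pendant '[[[0,-0.9,-0.26],0,0],[[0,-0.9,-0.26],0,0],[[0,-0.9,-0.26],0,0],[[0,-0.9,-0.26],0,0],[[0,-0.9,-0.26],0,0],[[0,-0.9,-0.26],0,0],[[0,-0.9,-0.26],0,0],[[0,-0.9,-0.26],0,0]]'
python3 -m pendant '[[[0,-0.9,-0.26],-0.004,0],[[0,-0.9,-0.26],-0.004,0],[[0,-0.9,-0.26],-0.004,0],[[0,-0.9,-0.26],-0.004,0],[[0,-0.9,-0.26],-0.004,0],[[0,-0.9,-0.26],-0.004,0],[[0,-0.9,-0.26],0,0],[[0,-0.9,-0.26],0,0]]'
python3 - <<'E'
from v import *
plan([((434.5,268.5,120),-73.5,0),((434.5,268.5,31),-73.5,0)])
E
```

```text
time_s: 0.77
tcp_pos: [0.2771, -0.4743, 0.2165]
tool_rot: [[-0.0, 0.239, -0.971], [0.0, -0.971, -0.239], [-1.0, -0.0, 0.0]]
force: [-0.2, -0.2, -0.4]
width: 0.0854
time_s: 1.43
tcp_pos: [0.3922, -0.2945, 0.2028]
tool_rot: [[-0.0, 0.239, -0.971], [0.0, -0.971, -0.239], [-1.0, -0.0, 0.0]]
force: [0.3, -0.0, -0.3]
width: 0.0856
time_s: 2.1
tcp_pos: [0.4003, -0.0698, 0.203]
tool_rot: [[0.0, 0.239, -0.971], [0.0, -0.971, -0.239], [-1.0, -0.0, -0.0]]
force: [0.3, -0.2, 0.1]
width: 0.0852
time_s: 2.77
tcp_pos: [0.4043, 0.1551, 0.203]
tool_rot: [[-0.0, 0.276, -0.961], [-0.0, -0.961, -0.276], [-1.0, 0.0, 0.0]]
force: [0.2, -0.7, 0.0]
width: 0.085
at [404.3 155.1 203. ] psi -74.0 w 85.0 F [ 0.2 -0.7  0. ] t 2.8
-> [434.5 268.5 120. ] -73.5
 [[[0.46,-0.56,-0.33],-0.001,0],[[0.46,-0.56,-0.34],-0.001,0],[[0.46,-0.56,-0.34],-0.001,0],[[0.46,-0.55,-0.34],0,0],[[0.46,-0.56,-0.33],-0.001,0],[[0.47,-0.56,-0.34],-0.001,0]]
-> [434.5 268.5  31. ] -73.5
 [[[0.74,0,0],0,0],[[0.74,0,0],0,0],[[0.74,0,0],0,0],[[0.74,0,0],0,0]]
```

```bash
python3 -m pendant '[[[0.46,-0.56,-0.33],-0.001,0],[[0.46,-0.56,-0.34],-0.001,0],[[0.46,-0.56,-0.34],-0.001,0],[[0.46,-0.55,-0.34],0,0],[[0.46,-0.56,-0.33],-0.001,0],[[0.47,-0.56,-0.34],-0.001,0],[[0,0,0],0,0]]'
python3 - <<'E'
from v import *
a=robot.get_image("top")["img"][195:285,100:200];b=robot.get_image("side")["img"][140:220,195:285]
cv2.imwrite("pics/d.png",np.hstack([cv2.resize(a,(400,400),interpolation=2),cv2.resize(b,(400,400),interpolation=2)]))
E
```

```text
time_s: 3.35
tcp_pos: [0.4342, 0.2687, 0.1167]
tool_rot: [[-0.004, 0.285, -0.959], [-0.001, -0.959, -0.285], [-1.0, 0.0, 0.004]]
force: [0.9, 0.2, -0.6]
width: 0.0858
```

View pics/d.png

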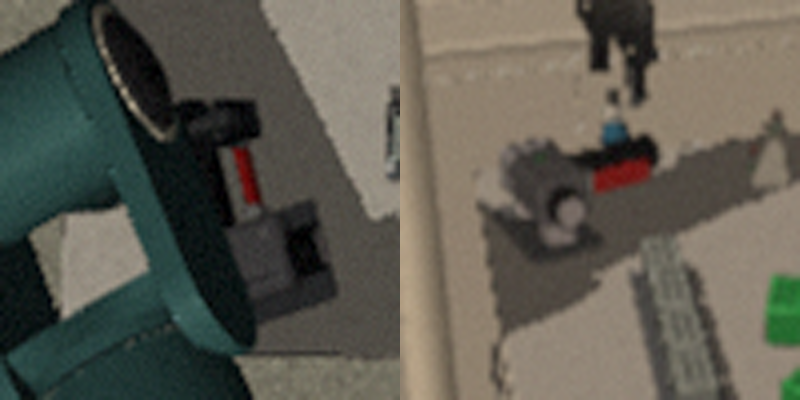

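The left half shows the arm over the meter, with the trigger at (245,175) just right of the fingers. The right half shows the fingers at (600,60) and (635,95), straddling above the grip and trigger near the tip. Descending in steps with a force check.

```bash
python3 -m pendant '[[[0.6,0,0],0,0],[[0.6,0,0],0,0],[[0.3,0,0],0,0],[[0.3,0,0],0,0]]'
python3 -m pendant '[[[0.3,0,0],0,0],[[0.3,0,0],0,0],[[0.3,0,0],0,0],[[0.2,0,0],0,0],[[0,0,0],0,0]]'
```

```text
time_s: 3.78
tcp_pos: [0.4349, 0.2665, 0.066]
tool_rot: [[0.0, 0.283, -0.959], [0.0, -0.959, -0.283], [-1.0, 0.0, -0.0]]
force: [1.0, 0.5, -0.2]
width: 0.0854
time_s: 4.2
tcp_pos: [0.4344, 0.2668, 0.0317]
tool_rot: [[-0.001, 0.283, -0.959], [-0.001, -0.959, -0.283], [-1.0, 0.0, 0.002]]
force: [-0.0, -0.3, -0.6]
width: 0.0851
```

```bash
python3 -m pendant '[[[0,0,0],0,80],[[0,0,0],0,110],[[0,0,0],0,140],[[0,0,0],0,170],[[0,0,0],0,200],[[0,0,0],0,200],[[0,0,0],0,200],[[0,0,0],0,200]]' 25
python3 -m pendant '[[[0,0,0],0,200],[[0,0,0],0,200],[[0,0,0],0,200],[[0,0,0],0,200],[[0,0,0],0,200],[[0,0,0],0,200],[[0,0,0],0,200],[[0,0,0],0,200]]'
```

```text
time_s: 4.87
tcp_pos: [0.4338, 0.272, 0.0355]
tool_rot: [[-0.001, 0.285, -0.959], [0.01, -0.959, -0.285], [-1.0, -0.01, -0.002]]
force: [-25.1, 41.3, 14.9]
width: 0.0573
time_s: 5.53
tcp_pos: [0.4338, 0.2721, 0.0355]
tool_rot: [[-0.001, 0.285, -0.959], [0.01, -0.959, -0.285], [-1.0, -0.01, -0.002]]
force: [-25.0, 41.9, 14.9]
width: 0.0572
```

```bash
python3 -m pendant '[[[0,-0.05,0],0,200],[[0,-0.05,0],0,200],[[0,-0.05,0],0,200],[[0,-0.05,0],0,200],[[0,0,0],0,200],[[0,0,0],0,200]]'
python3 -m pendant '[[[0,-0.05,0],0,200],[[0,-0.05,0],0,200],[[0,-0.05,0],0,200],[[0,0,0],0,200],[[0,0,0],0,200]]'
```

```text
time_s: 6.03
tcp_pos: [0.4334, 0.2769, 0.0364]
tool_rot: [[0.002, 0.285, -0.959], [0.009, -0.959, -0.285], [-1.0, -0.008, -0.004]]
force: [-17.4, 29.0, 22.3]
width: 0.0478
time_s: 6.45
tcp_pos: [0.4332, 0.278, 0.036]
tool_rot: [[0.003, 0.284, -0.959], [0.002, -0.959, -0.284], [-1.0, -0.001, -0.004]]
force: [-6.7, -2.5, 21.5]
width: 0.0458
```

```bash
python3 -m pendant '[[[0,-0.03,0],0,220],[[0,0,0],0,220],[[0,0,0],0,220],[[0,0,0],0,220],[[0,0,0],0,220],[[0,0,0],0,220],[[0,0,0],0,220],[[0,0,0],0,220]]' 35
python3 -m pendant '[[[0,0,0],0,220],[[0,0,0],0,220],[[0,0,0],0,220],[[0,0,0],0,220],[[0,0,0],0,220],[[0,0,0],0,220],[[0,0,0],0,220],[[0,0,0],0,220]]'
python3 -m pendant '[[[0,0,0],0,220],[[0,0,0],0,220],[[0,0,0],0,220],[[0,0,0],0,220],[[0,0,0],0,220],[[0,0,0],0,220],[[0,0,0],0,220],[[0,0,0],0,220]]'
python3 - <<'E'
from v import *
a=robot.get_image("top")["img"][205:265,130:190];b=robot.get_image("side")["img"][150:200,205:265]
cv2.imwrite("pics/e.png",np.hstack([cv2.resize(a,(400,400),interpolation=2),cv2.resize(b,(400,400),interpolation=2)]))
E
```

```text
time_s: 7.12
tcp_pos: [0.4331, 0.2782, 0.0361]
tool_rot: [[0.004, 0.284, -0.959], [0.001, -0.959, -0.284], [-1.0, 0.001, -0.004]]
force: [-5.6, -9.7, 26.4]
width: 0.0453
time_s: 7.78
tcp_pos: [0.4331, 0.2782, 0.0361]
tool_rot: [[0.003, 0.284, -0.959], [0.001, -0.959, -0.284], [-1.0, 0.001, -0.003]]
force: [-5.3, -8.3, 25.8]
width: 0.0452
time_s: 8.45
tcp_pos: [0.4331, 0.2782, 0.0361]
tool_rot: [[0.003, 0.284, -0.959], [0.001, -0.959, -0.284], [-1.0, 0.0, -0.003]]
force: [-5.7, -9.2, 25.5]
width: 0.0449
```

View pics/e.png

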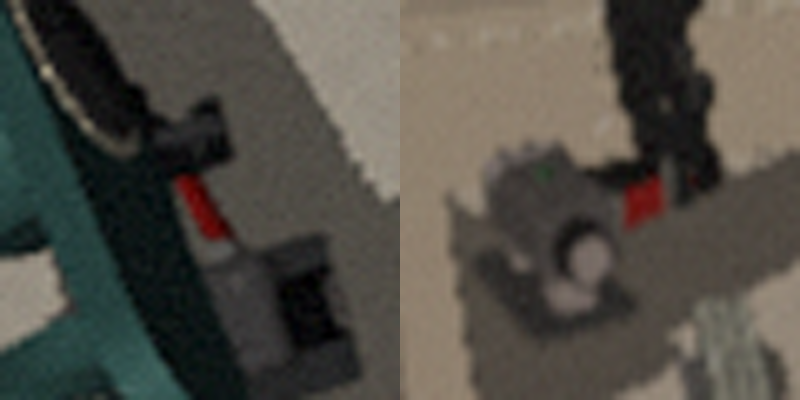

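The trigger is visibly swung in: its edge runs (185,180)→(230,240), much steeper than before, with the finger on its free end. Width barely changed with more force, so it's against the stop. I'll measure its angle, release and lift.

```bash
cat >> v.py <<'E'
def trig():
    d=robot.get_image("top"); W=pts(d); h=cv2.cvtColor(d["img"],cv2.COLOR_BGR2HSV)
    m=(cv2.inRange(h,np.array((0,140,60)),np.array((10,255,255)))>0)&(W[...,1]>.15)&(W[...,0]<.5)
    v,u=np.nonzero(m); L=cv2.fitLine(np.stack([u,v],1).astype(np.float32),cv2.DIST_L2,0,.01,.01).ravel()
    print("trigger px",len(u),u.mean().round(1),v.mean().round(1),"slope rad",round(float(np.arctan(L[0]/L[1])),3))
E
python3 - <<'E'
from v import *
trig()
d={k:v for k,v in np.load("top0.npz").items()}
robot0=robot
class D: 
    def get_image(self,n): return d
import v; v.robot=D(); trig()
E
python3 -m pendant '[[[0,0,0],0,150],[[0,0,0],0,100],[[0,0.1,0],0,50],[[0,0.1,0],0,0],[[0,0,0],0,0],[[0,0,0],0,0],[[0,0,0],0,0],[[0,0,0],0,0]]' 
python3 -m pendant '[[[0,0,0],0,0],[[-0.2,0,0],0,0],[[-0.5,0,0],0,0],[[-0.8,0,0],0,0],[[-1,0,0],0,0],[[-1,0,0],0,0],[[-1,0,0],0,0],[[0,0,0],0,0]]'
python3 - <<'E'
from v import *
trig(); blobs(robot.get_image("top"),*YEL)
plan([((350,200,190),-76,0),((440,-150,190),-76,0),((470,-268,120),-104,0)])
E
```

```text
trigger px 28 159.6 235.5 slope rad 0.54
trigger px 65 160.2 231.2 slope rad 0.258
time_s: 9.27
tcp_pos: [0.4333, 0.2724, 0.033]
tool_rot: [[-0.0, 0.283, -0.959], [0.0, -0.959, -0.283], [-1.0, -0.0, 0.0]]
force: [-0.1, 0.5, -0.1]
width: 0.0853
time_s: 9.93
tcp_pos: [0.4349, 0.2732, 0.1748]
tool_rot: [[0.007, 0.284, -0.959], [0.004, -0.959, -0.284], [-1.0, -0.002, -0.008]]
force: [1.2, -0.4, 1.1]
width: 0.0856
trigger px 50 160.4 231.4 slope rad 0.262
px [313. 218.] A 197 ctr [ 474.4 -268.4] mean [ 474.2 -268.8   36.1] size [35. 62.] ang from y deg 74.8 ztop 39.4
px [339. 221.] A 200 ctr [ 465.6 -355.4] mean [ 465.2 -354.9   35.9] size [35. 63.] ang from y deg 74.0 ztop 38.7
px [372. 219.] A 199 ctr [ 472.1 -467.7] mean [ 471.5 -467.    36.2] size [35. 62.] ang from y deg -83.8 ztop 39.3
px [303. 249.] A 191 ctr [ 370.6 -232.9] mean [ 370.  -233.1   37. ] size [33. 63.] ang from y deg -78.5 ztop 40.4
px [335. 253.] A 204 ctr [ 354.7 -343.5] mean [ 354.6 -343.5   36.7] size [35. 62.] ang from y deg 83.4 ztop 39.7
at [433.8 272.5 169.5] psi -73.5 w 85.3 F [-0.7 -0.2 -0.4] t 10.0
-> [350. 200. 190.] -76
 [[[-0.14,0.31,0.67],0.005,0],[[-0.13,0.31,0.67],0.006,0],[[-0.14,0.31,0.67],0.005,0],[[-0.14,0.32,0.66],0.006,0],[[-0.13,0.33,0.67],0.005,0]]
-> [ 440. -150.  190.] -76
 [[[0,0.93,-0.01],0,0],[[0,0.92,0],0,0],[[0,0.93,-0.01],0,0],[[0,0.93,-0.01],0,0],[[0,0.92,0],0,0],[[0,0.93,-0.01],0,0],[[0,0.93,-0.01],0,0],[[0,0.92,0],0,0]]
 [[[0,0.93,-0.01],0,0],[[0,0.93,0],0,0],[[0,0.93,-0.01],0,0],[[0,0.92,-0.01],0,0],[[0,0.93,0],0,0]]
-> [ 470. -268.  120.] -104
 [[[0.39,0.68,0],0.052,0],[[0.39,0.67,-0.06],0.052,0],[[0.38,0.67,-0.12],0.052,0],[[0.39,0.65,-0.16],0.052,0],[[0.39,0.64,-0.22],0.052,0],[[0.39,0.62,-0.27],0.052,0]]
```

```bash
python3 - <<'E'
from v import *
plan([((410,0,170),-76,80),((370.5,-233,90),-78.3,80),((370.5,-233,8),-78.3,80)])
E
```

```text
at [433.8 272.5 169.5] psi -73.5 w 85.3 F [-0.7 -0.2 -0.4] t 10.0
-> [410.   0. 170.] -76
 [[[0,0.85,0.33],0.003,80],[[0,0.85,0.33],0.002,80],[[-0.01,0.85,0.33],0.003,80],[[0,0.85,0.32],0.003,80],[[0,0.86,0.32],0.003,80],[[0,0.85,0.32],0.002,80],[[0,0.86,0.31],0.003,80],[[0,0.86,0.31],0.003,80]]
 [[[-0.01,0.86,0.3],0.003,80],[[0,0.86,0.3],0.002,80]]
-> [ 370.5 -233.    90. ] -78.3
 [[[0.3,0.8,0.35],0.003,80],[[0.29,0.8,0.35],0.003,80],[[0.3,0.81,0.34],0.003,80],[[0.3,0.81,0.34],0.003,80],[[0.29,0.8,0.34],0.002,80],[[0.3,0.81,0.33],0.003,80],[[0.3,0.81,0.33],0.003,80],[[0.29,0.82,0.33],0.003,80]]
 [[[0.3,0.81,0.32],0.003,80]]
-> [ 370.5 -233.     8. ] -78.3
 [[[0.91,0,0],0,80],[[0.91,0,0],0,80],[[0.91,0,0],0,80]]
```

```bash
python3 -m pendant '[[[0,0.85,0.33],0.003,80],[[0,0.85,0.33],0.003,80],[[0,0.85,0.33],0.003,80],[[0,0.85,0.32],0.003,80],[[0,0.86,0.32],0.003,80],[[0,0.85,0.32],0.003,80],[[0,0.86,0.31],0.003,80],[[0,0.86,0.31],0.003,80]]' 60
python3 -m pendant '[[[0,0.86,0.3],0.003,80],[[0,0.86,0.3],0,80],[[0.3,0.8,0.35],0.003,80],[[0.3,0.8,0.35],0.003,80],[[0.3,0.81,0.34],0.003,80],[[0.3,0.81,0.34],0.003,80],[[0.3,0.8,0.34],0.003,80],[[0.3,0.81,0.33],0.003,80]]'
python3 -m pendant '[[[0.3,0.81,0.33],0.003,80],[[0.3,0.81,0.33],0.003,80],[[0.3,0.8,0.32],0,80],[[0,0,0],0,80],[[0,0,0],0,80]]'
python3 - <<'E'
from v import *
plan([((370.5,-233,60),-78.3,80),((370.5,-233,8),-78.3,80)])
E
```

```text
time_s: 10.7
tcp_pos: [0.4131, 0.053, 0.1668]
tool_rot: [[-0.002, 0.247, -0.969], [-0.0, -0.969, -0.247], [-1.0, -0.0, 0.002]]
force: [0.9, 0.2, 0.0]
width: 0.0584
time_s: 11.37
tcp_pos: [0.3817, -0.1564, 0.1125]
tool_rot: [[-0.001, 0.215, -0.977], [0.001, -0.977, -0.215], [-1.0, -0.001, 0.001]]
force: [0.1, -0.5, -0.4]
width: 0.0589
time_s: 11.78
tcp_pos: [0.3682, -0.2329, 0.0854]
tool_rot: [[-0.002, 0.203, -0.979], [0.002, -0.979, -0.203], [-1.0, -0.002, 0.002]]
force: [0.1, -0.6, -0.1]
width: 0.0583
at [ 368.2 -232.9   85.4] psi -78.3 w 58.3 F [ 0.1 -0.6 -0.1] t 11.8
-> [ 370.5 -233.    60. ] -78.3
 [[[0.85,0.02,-0.07],0,80]]
-> [ 370.5 -233.     8. ] -78.3
 [[[0.86,0,0],0,80],[[0.87,0,0],0,80]]
```

```bash
python3 -m pendant '[[[0.6,0,-0.07],0,80],[[0.6,0,0],0,80],[[0.5,0,0],0,80],[[0.5,0,0],0,80],[[0.35,0,0],0,80],[[0,0,0],0,80]]'
python3 -m pendant '[[[0,0,0],0,110],[[0,0,0],0,200],[[0,0,0],0,200],[[0,0,0],0,200],[[0,0,0],0,200],[[0,0,0],0,200],[[0,0,0],0,200]]' 60
python3 - <<'E'
from v import *
plan([((370.5,-233,100),-78.3,200),((440,-60,150),-40,200),((444,57.4,110),-1.8,200)])
E
```

```text
time_s: 12.28
tcp_pos: [0.3705, -0.2308, 0.0084]
tool_rot: [[-0.003, 0.207, -0.978], [0.002, -0.978, -0.207], [-1.0, -0.002, 0.002]]
force: [-0.3, 2.2, -0.6]
width: 0.0586
time_s: 12.87
tcp_pos: [0.3719, -0.2324, 0.0116]
tool_rot: [[0.001, 0.206, -0.979], [-0.001, -0.979, -0.206], [-1.0, 0.001, -0.001]]
force: [0.4, 1.7, 7.0]
width: 0.0349
at [ 371.9 -232.4   11.6] psi -78.1 w 34.9 F [0.4 1.7 7. ] t 12.9
-> [ 370.5 -233.   100. ] -78.3
 [[[-0.74,0,0.01],0,200],[[-0.73,0,0.01],0.001,200],[[-0.74,0.01,0.02],0,200],[[-0.74,0,0.01],0.001,200]]
-> [440. -60. 150.] -40
 [[[-0.24,-0.74,-0.49],-0.061,200],[[-0.23,-0.69,-0.56],-0.061,200],[[-0.24,-0.63,-0.62],-0.06,200],[[-0.24,-0.57,-0.68],-0.061,200],[[-0.24,-0.51,-0.73],-0.061,200],[[-0.23,-0.43,-0.78],-0.061,200],[[-0.24,-0.35,-0.81],-0.061,200]]
-> [444.   57.4 110. ] -1.8
 [[[0.22,-0.4,-0.51],-0.071,200],[[0.22,-0.34,-0.56],-0.07,200],[[0.23,-0.28,-0.59],-0.071,200],[[0.22,-0.21,-0.62],-0.071,200],[[0.22,-0.15,-0.64],-0.07,200],[[0.22,-0.07,-0.65],-0.071,200]]
```

```bash
python3 -m pendant '[[[-0.7,0,0],0,200],[[-0.7,0,0],0,200],[[-0.7,0,0],0,200],[[-0.8,0,0],0,200],[[-0.24,-0.74,-0.49],-0.061,200],[[-0.24,-0.69,-0.56],-0.061,200],[[-0.24,-0.63,-0.62],-0.061,200]]'
python3 -m pendant '[[[-0.24,-0.57,-0.68],-0.061,200],[[-0.24,-0.51,-0.73],-0.061,200],[[-0.24,-0.43,-0.78],-0.061,200],[[-0.24,-0.35,-0.81],-0.061,200],[[0.22,-0.4,-0.51],-0.07,200],[[0.22,-0.34,-0.56],-0.07,200],[[0.22,-0.28,-0.59],-0.07,200],[[0.22,-0.21,-0.62],-0.07,200]]'
python3 -m pendant '[[[0.22,-0.15,-0.64],-0.07,200],[[0.22,-0.07,-0.65],-0.07,200],[[0,0,0],0,200],[[0,0,0],0,200]]'
python3 - <<'E'
from v import *
blobs(robot.get_image("side"),*YEL)
plan([((444,57.4,75),-1.8,200),((444,57.4,54),-1.8,200)])
E
```

```text
time_s: 13.45
tcp_pos: [0.4009, -0.1573, 0.12]
tool_rot: [[0.001, 0.478, -0.879], [-0.0, -0.879, -0.478], [-1.0, 0.001, -0.001]]
force: [-0.4, 0.1, -3.0]
width: 0.035
time_s: 14.12
tcp_pos: [0.4424, 0.0203, 0.1214]
tool_rot: [[0.0, 0.97, -0.245], [-0.0, -0.245, -0.97], [-1.0, 0.0, -0.0]]
force: [0.9, 0.1, -2.8]
width: 0.0351
time_s: 14.45
tcp_pos: [0.4435, 0.0592, 0.1081]
tool_rot: [[-0.001, 0.999, -0.032], [-0.0, -0.032, -0.999], [-1.0, -0.001, 0.0]]
force: [0.4, -0.3, -2.0]
width: 0.035
px [254. 179.] A 116 ctr [444.9  52.6] mean [442.8  46.3 127. ] size [34. 68.] ang from y deg -9.8 ztop 128.8
px [358. 222.] A 353 ctr [ 781.9 -313.4] mean [ 780.6 -276.7   63.1] size [ 48. 274.] ang from y deg -6.6 ztop 64.6
px [278. 237.] A 176 ctr [ 472.8 -272.5] mean [ 472.5 -275.1   30.8] size [42. 59.] ang from y deg 75.9 ztop 32.8
px [281. 251.] A 201 ctr [ 464.  -360.5] mean [ 463.  -362.2   31.1] size [39. 64.] ang from y deg 68.8 ztop 33.1
px [249. 253.] A 203 ctr [ 353.4 -344.9] mean [ 353.2 -350.2   31.5] size [42. 63.] ang from y deg 86.5 ztop 33.5
px [382. 250.] A 27 ctr [ 756.5 -517.1] mean [ 756.2 -516.3   87.1] size [ 6. 24.] ang from y deg 18.5 ztop 90.7
px [291. 270.] A 252 ctr [ 471.  -471.5] mean [ 470.2 -473.7   31.5] size [38. 64.] ang from y deg -80.5 ztop 33.8
at [443.7  58.6 108.4] psi -1.9 w 34.8 F [-0.  -0.1 -3.4] t 14.5
-> [444.   57.4  75. ] -1.8
 [[[0.56,0.01,0.02],-0.001,200],[[0.55,0,0.02],-0.001,200]]
-> [444.   57.4  54. ] -1.8
 [[[0.7,0,0],0,200]]
```

```bash
python3 -m pendant '[[[0.5,0.01,0.03],0,200],[[0.5,0,0],0,200],[[0.3,0,0],0,200],[[0.3,0,0],0,200],[[0.15,0,0],0,200],[[0.03,0,0],0,200],[[0,0,0],0,200]]'
```

```text
time_s: 15.08
tcp_pos: [0.4442, 0.0575, 0.0551]
tool_rot: [[-0.0, 0.999, -0.034], [-0.0, -0.034, -0.999], [-1.0, -0.0, 0.0]]
force: [0.6, 0.6, -2.4]
width: 0.0347
```

```bash
python3 -m pendant '[[[0.05,0,0],0,200],[[0.05,0,0],0,200],[[0,0,0],0,200],[[0,0,0],0,200]]'
python3 -m pendant '[[[0,0,0],0,150],[[0,0,0],0,120],[[0,0,0],0,80],[[0,0,0],0,60],[[-0.3,0,0],0,60],[[-0.6,0,0],0,60],[[-0.9,0,0],0,60],[[-0.9,0,0],0,80]]'
python3 -m pendant '[[[-0.3,0.6,0.8],0,80],[[0,0.6,0.8],0,80],[[0,0.6,0.8],0,80],[[0,0.6,0.8],0,80]]'
python3 - <<'E'
from v import *
d=robot.get_image("top"); blobs(d,*YEL); blobs(d,(0,0,0),(180,90,110),150,(.03,.06))
blobs(robot.get_image("side"),*YEL)
E
```

```text
time_s: 15.42
tcp_pos: [0.4446, 0.0577, 0.0536]
tool_rot: [[0.001, 0.999, -0.033], [-0.0, -0.033, -0.999], [-1.0, 0.001, 0.0]]
force: [-7.0, -1.7, 13.3]
width: 0.0348
time_s: 16.08
tcp_pos: [0.4437, 0.0577, 0.1342]
tool_rot: [[-0.001, 0.999, -0.033], [-0.0, -0.033, -0.999], [-1.0, -0.001, 0.0]]
force: [0.4, -0.1, -0.3]
width: 0.0584
time_s: 16.42
tcp_pos: [0.5137, -0.0419, 0.1431]
tool_rot: [[0.001, 0.999, -0.033], [-0.0, -0.033, -0.999], [-1.0, 0.001, 0.0]]
force: [0.1, 0.9, 0.5]
width: 0.0589
px [313. 218.] A 196 ctr [ 474.2 -268.3] mean [ 474.2 -267.8   36.7] size [35. 62.] ang from y deg 75.9 ztop 40.0
px [339. 221.] A 202 ctr [ 465.6 -355.2] mean [ 465.6 -355.3   37. ] size [35. 62.] ang from y deg 75.7 ztop 40.5
px [372. 219.] A 200 ctr [ 472.  -467.2] mean [ 471.2 -466.8   35.9] size [35. 63.] ang from y deg -84.2 ztop 39.1
px [218. 226.] A 161 ctr [443.5  50. ] mean [443.1  49.4  78.4] size [33. 53.] ang from y deg 0.2 ztop 81.8
px [335. 253.] A 204 ctr [ 354.5 -343.2] mean [ 354.9 -343.5   36.1] size [35. 62.] ang from y deg 84.1 ztop 39.1
px [254. 190.] A 117 ctr [442.4  52.9] mean [441.2  48.3  71.8] size [34. 68.] ang from y deg -9.6 ztop 73.8
px [358. 222.] A 348 ctr [ 781.  -315.1] mean [ 780.5 -274.2   63.2] size [ 49. 285.] ang from y deg -7.0 ztop 64.4
px [278. 237.] A 174 ctr [ 473.3 -272. ] mean [ 472.5 -274.4   31.2] size [40. 59.] ang from y deg 77.8 ztop 33.5
px [281. 251.] A 199 ctr [ 463.3 -359.9] mean [ 463.5 -361.5   31. ] size [39. 64.] ang from y deg 72.2 ztop 33.0
px [249. 253.] A 204 ctr [ 353.5 -347.8] mean [ 352.9 -350.1   31.2] size [40. 62.] ang from y deg 82.5 ztop 33.1
px [382. 250.] A 27 ctr [ 757.2 -518.4] mean [ 757.  -517.1   86.7] size [ 6. 32.] ang from y deg 25.7 ztop 90.2
px [291. 270.] A 251 ctr [ 470.4 -471.7] mean [ 469.6 -473.8   31.5] size [39. 64.] ang from y deg -84.9 ztop 33.5
```

```bash
python3 - <<'E'
from v import *
plan([((474.3,-268.3,90),-104.5,80),((474.3,-268.3,12.5),-104.5,80)])
E
```

```text
at [514.3 -43.3 142.4] psi -2.0 w 58.9 F [-0.7  0.1 -0.1] t 16.5
-> [ 474.3 -268.3   90. ] -104.5
 [[[0.11,-0.07,0.47],0.071,80],[[0.11,-0.01,0.48],0.071,80],[[0.11,0.04,0.47],0.071,80],[[0.11,0.09,0.47],0.072,80],[[0.11,0.14,0.45],0.071,80],[[0.1,0.2,0.44],0.071,80],[[0.11,0.24,0.41],0.071,80],[[0.11,0.28,0.38],0.071,80]]
 [[[0.11,0.33,0.35],0.071,80],[[0.11,0.36,0.3],0.072,80],[[0.11,0.4,0.27],0.071,80],[[0.11,0.42,0.22],0.071,80],[[0.11,0.44,0.17],0.071,80],[[0.11,0.46,0.12],0.071,80],[[0.11,0.48,0.07],0.071,80],[[0.11,0.47,0.02],0.071,80]]
-> [ 474.3 -268.3   12.5] -104.5
 [[[0.86,0,0],0,80],[[0.86,0,0],0,80],[[0.86,0,0],0,80]]
```

```bash
python3 -m pendant '[[[0.11,-0.07,0.47],0.071,80],[[0.11,-0.01,0.48],0.071,80],[[0.11,0.04,0.47],0.071,80],[[0.11,0.09,0.47],0.071,80],[[0.11,0.14,0.45],0.071,80],[[0.11,0.2,0.44],0.071,80],[[0.11,0.24,0.41],0.071,80],[[0.11,0.28,0.38],0.071,80]]'
python3 -m pendant '[[[0.11,0.33,0.35],0.071,80],[[0.11,0.36,0.3],0.071,80],[[0.11,0.4,0.27],0.071,80],[[0.11,0.42,0.22],0.071,80],[[0.11,0.44,0.17],0.071,80],[[0.11,0.46,0.12],0.071,80],[[0.11,0.48,0.07],0.071,80],[[0.11,0.47,0.02],0.071,80]]'
python3 - <<'E'
from v import *
d=robot.get_image("top"); print("moved?"); blobs(d,*YEL); blobs(d,(0,0,0),(180,90,110),120,(.03,.06))
plan([((474.3,-268.3,12.5),-104.5,80)])
E
```

```text
time_s: 17.18
tcp_pos: [0.4929, -0.1533, 0.116]
tool_rot: [[0.0, 0.597, -0.802], [-0.0, -0.802, -0.597], [-1.0, 0.0, -0.0]]
force: [-0.6, 0.9, -0.4]
width: 0.0585
time_s: 17.85
tcp_pos: [0.4738, -0.266, 0.0896]
tool_rot: [[0.0, -0.249, -0.968], [-0.0, -0.968, 0.249], [-1.0, -0.0, -0.0]]
force: [-0.8, -0.1, 0.5]
width: 0.0588
moved?
px [372. 219.] A 201 ctr [ 472.2 -467.3] mean [ 471.4 -467.    36.3] size [35. 63.] ang from y deg -83.2 ztop 39.2
px [215. 226.] A 190 ctr [443.4  56.6] mean [442.9  56.4  78.6] size [33. 61.] ang from y deg 0.3 ztop 82.0
px [336. 254.] A 187 ctr [ 354.7 -343.3] mean [ 353.4 -344.2   36.6] size [34. 63.] ang from y deg 84.1 ztop 39.7
at [ 473.2 -267.6   88.9] psi -105.0 w 58.8 F [-0.9 -0.4  0.1] t 17.9
-> [ 474.3 -268.3   12.5] -104.5
 [[[0.85,0,-0.01],-0.002,80],[[0.85,0.01,-0.02],-0.002,80],[[0.85,0,-0.01],-0.001,80]]
```

a1 brick is at (443.4, 56.6), within 1 mm of its slot. Picking the next one.

```bash
python3 -m pendant '[[[0.6,0,-0.03],-0.003,80],[[0.6,0,0],0,80],[[0.5,0,0],0,80],[[0.5,0,0],0,80],[[0.35,0,0],0,80],[[0,0,0],0,80]]'
python3 -m pendant '[[[0,0,0],0,110],[[0,0,0],0,200],[[0,0,0],0,200],[[0,0,0],0,200],[[0,0,0],0,200],[[0,0,0],0,200],[[0,0,0],0,200]]' 60
python3 - <<'E'
from v import *
plan([((474,-268,70),-104.5,200),((441.9,-12.6,115),-1.8,200)])
E
```

```text
time_s: 18.4
tcp_pos: [0.474, -0.265, 0.0109]
tool_rot: [[-0.002, -0.238, -0.971], [0.002, -0.971, 0.238], [-1.0, -0.001, 0.003]]
force: [0.3, -0.3, -0.2]
width: 0.0586
time_s: 18.98
tcp_pos: [0.4754, -0.2663, 0.0141]
tool_rot: [[0.002, -0.239, -0.971], [-0.001, -0.971, 0.239], [-1.0, 0.0, -0.002]]
force: [0.5, 1.3, 6.1]
width: 0.0349
at [ 475.4 -266.3   14.1] psi -103.9 w 34.9 F [0.5 1.3 6.1] t 19.0
-> [ 474. -268.   70.] -104.5
 [[[-0.93,0.03,0.02],0.004,200],[[-0.93,0.04,0.01],0.003,200]]
-> [441.9 -12.6 115. ] -1.8
 [[[-0.09,-0.5,0.2],-0.071,200],[[-0.1,-0.52,0.14],-0.072,200],[[-0.09,-0.53,0.08],-0.071,200],[[-0.1,-0.53,0.02],-0.071,200],[[-0.09,-0.54,-0.03],-0.072,200],[[-0.09,-0.53,-0.1],-0.071,200],[[-0.1,-0.51,-0.16],-0.071,200],[[-0.09,-0.49,-0.21],-0.071,200]]
 [[[-0.1,-0.47,-0.26],-0.072,200],[[-0.09,-0.43,-0.32],-0.071,200],[[-0.09,-0.4,-0.36],-0.071,200],[[-0.1,-0.35,-0.41],-0.072,200],[[-0.09,-0.3,-0.44],-0.071,200],[[-0.1,-0.26,-0.47],-0.071,200],[[-0.09,-0.2,-0.5],-0.072,200],[[-0.09,-0.14,-0.52],-0.071,200]]
```

```bash
python3 -m pendant '[[[-0.9,0.03,0],0,200],[[-0.9,0.04,0],0.004,200],[[-0.1,-0.5,0.2],-0.071,200],[[-0.1,-0.52,0.14],-0.071,200],[[-0.1,-0.53,0.08],-0.071,200],[[-0.1,-0.53,0.02],-0.071,200],[[-0.1,-0.54,-0.03],-0.072,200],[[-0.1,-0.53,-0.1],-0.071,200]]'
python3 -m pendant '[[[-0.1,-0.51,-0.16],-0.071,200],[[-0.1,-0.49,-0.21],-0.071,200],[[-0.1,-0.47,-0.26],-0.072,200],[[-0.1,-0.43,-0.32],-0.071,200],[[-0.1,-0.4,-0.36],-0.071,200],[[-0.1,-0.35,-0.41],-0.072,200],[[-0.1,-0.3,-0.44],-0.071,200],[[-0.1,-0.26,-0.47],-0.071,200]]'
python3 -m pendant '[[[-0.1,-0.2,-0.5],-0.071,200],[[0,-0.14,-0.52],-0.071,200],[[0,0,0],0,200],[[0,0,0],0,200]]'
python3 - <<'E'
from v import *
plan([((441.9,-12.6,56),-1.8,200)])
E
```

```text
time_s: 19.65
tcp_pos: [0.4615, -0.1713, 0.085]
tool_rot: [[0.0, 0.415, -0.91], [-0.0, -0.91, -0.415], [-1.0, 0.0, -0.0]]
force: [-0.2, 0.4, -3.5]
width: 0.0348
time_s: 20.32
tcp_pos: [0.4451, -0.0438, 0.1091]
tool_rot: [[0.0, 0.97, -0.245], [-0.0, -0.245, -0.97], [-1.0, 0.0, -0.0]]
force: [0.7, -0.8, -3.2]
width: 0.0346
time_s: 20.65
tcp_pos: [0.4412, -0.012, 0.1119]
tool_rot: [[0.001, 1.0, -0.03], [-0.0, -0.03, -1.0], [-1.0, 0.001, 0.0]]
force: [-0.2, -0.8, -3.5]
width: 0.0351
at [441.2 -12.  111.9] psi -1.7 w 35.1 F [-0.2 -0.8 -3.5] t 20.6
-> [441.9 -12.6  56. ] -1.8
 [[[0.93,0.01,0.01],0.001,200],[[0.93,0.01,0.01],0,200]]
```

```bash
python3 -m pendant '[[[0.5,0.02,0.02],0,200],[[0.5,0,0],0,200],[[0.4,0,0],0,200],[[0.3,0,0],0,200],[[0.1,0,0],0,200],[[0.05,0,0],0,200],[[0.05,0,0],0,200],[[0,0,0],0,200]]'
```

```text
time_s: 21.32
tcp_pos: [0.4424, -0.0134, 0.0561]
tool_rot: [[0.001, 1.0, -0.031], [-0.0, -0.031, -1.0], [-1.0, 0.001, 0.0]]
force: [-4.1, -1.2, 6.1]
width: 0.0347
```

```bash
python3 -m pendant '[[[0,0,0],0,150],[[0,0,0],0,120],[[0,0,0],0,80],[[0,0,0],0,60],[[-0.3,0,0],0,60],[[-0.6,0,0],0,60],[[-0.9,0,0],0,60],[[-0.6,0,0],0,80]]'
python3 - <<'E'
from v import *
plan([((465.5,-355.3,90),-105,80)])
E
```

```text
time_s: 21.98
tcp_pos: [0.4422, -0.0131, 0.1293]
tool_rot: [[0.001, 1.0, -0.03], [-0.0, -0.03, -1.0], [-1.0, 0.001, 0.0]]
force: [0.1, 0.1, 0.6]
width: 0.0585
at [442.2 -13.1 129.3] psi -1.7 w 58.5 F [0.1 0.1 0.6] t 22.0
-> [ 465.5 -355.3   90. ] -105
 [[[0.08,0.07,0.71],0.072,80],[[0.08,0.15,0.7],0.071,80],[[0.09,0.23,0.68],0.072,80],[[0.08,0.3,0.65],0.072,80],[[0.08,0.37,0.61],0.072,80],[[0.08,0.44,0.56],0.071,80],[[0.08,0.5,0.51],0.072,80],[[0.08,0.55,0.45],0.072,80]]
 [[[0.09,0.6,0.39],0.072,80],[[0.08,0.64,0.31],0.071,80],[[0.08,0.68,0.25],0.072,80],[[0.08,0.69,0.16],0.072,80],[[0.08,0.71,0.09],0.071,80],[[0.08,0.71,0],0.072,80],[[0.09,0.72,-0.07],0.072,80],[[0.08,0.69,-0.16],0.072,80]]
```

```bash
python3 -m pendant '[[[0,0.07,0.71],0.072,80],[[0.08,0.15,0.7],0.072,80],[[0.08,0.23,0.68],0.072,80],[[0.08,0.3,0.65],0.072,80],[[0.08,0.37,0.61],0.072,80],[[0.08,0.44,0.56],0.071,80],[[0.08,0.5,0.51],0.072,80],[[0.08,0.55,0.45],0.072,80]]'
python3 -m pendant '[[[0.09,0.6,0.39],0.072,80],[[0.08,0.64,0.31],0.072,80],[[0.08,0.68,0.25],0.072,80],[[0.08,0.69,0.16],0.072,80],[[0.08,0.71,0.09],0.072,80],[[0.08,0.71,0],0.072,80],[[0.08,0.72,-0.07],0.072,80],[[0.08,0.69,-0.16],0.072,80]]'
python3 - <<'E'
from v import *
blobs(robot.get_image("top"),*YEL); blobs(robot.get_image("side"),*YEL)
plan([((465.5,-355.3,13),-105,80)])
E
```

```text
time_s: 22.65
tcp_pos: [0.4535, -0.1853, 0.1105]
tool_rot: [[0.001, 0.591, -0.807], [-0.0, -0.807, -0.591], [-1.0, 0.001, -0.0]]
force: [-0.6, 0.0, 0.5]
width: 0.0589
time_s: 23.32
tcp_pos: [0.4647, -0.3565, 0.0909]
tool_rot: [[0.0, -0.27, -0.963], [-0.0, -0.963, 0.27], [-1.0, 0.0, -0.0]]
force: [-0.5, 0.7, 0.1]
width: 0.0589
px [215. 226.] A 199 ctr [443.4  56.4] mean [442.6  56.6  78.2] size [33. 60.] ang from y deg 0.4 ztop 81.3
px [237. 227.] A 200 ctr [440.5 -13. ] mean [440.8 -13.2  78.4] size [33. 60.] ang from y deg 0.2 ztop 81.6
px [336. 227.] A 53 ctr [ 441.9 -345. ] mean [ 444.5 -344.7   35.5] size [19. 38.] ang from y deg -49.1 ztop 38.8
px [338. 247.] A 45 ctr [ 375.4 -346. ] mean [ 376.8 -349.7   35.9] size [20. 34.] ang from y deg -11.2 ztop 39.6
px [256. 194.] A 177 ctr [439.7  16.6] mean [440.    9.5  72.4] size [ 35. 134.] ang from y deg -1.3 ztop 74.5
px [358. 222.] A 352 ctr [ 780. -316.] mean [ 780.5 -276.7   63.2] size [ 47. 282.] ang from y deg -6.7 ztop 64.0
px [281. 251.] A 202 ctr [ 463.8 -360.1] mean [ 462.6 -361.9   31.1] size [42. 63.] ang from y deg 70.4 ztop 33.4
px [249. 253.] A 205 ctr [ 353.5 -348.1] mean [ 353.2 -349.8   31.4] size [38. 62.] ang from y deg 83.7 ztop 33.3
px [382. 250.] A 27 ctr [ 756.9 -517.7] mean [ 757.4 -517.2   86.3] size [ 6. 32.] ang from y deg 22.4 ztop 89.8
px [291. 270.] A 250 ctr [ 470.2 -471. ] mean [ 469.9 -473.2   31.5] size [39. 65.] ang from y deg -84.9 ztop 33.5
at [ 464.6 -357.5   90.4] psi -105.7 w 58.8 F [ 0.2  0.6 -0.4] t 23.4
-> [ 465.5 -355.3   13. ] -105
 [[[0.86,-0.03,0],-0.002,80],[[0.86,-0.02,-0.01],-0.003,80],[[0.86,-0.03,0],-0.002,80]]
```

```bash
python3 -m pendant '[[[0.6,-0.04,-0.02],-0.007,80],[[0.6,-0.04,0],0,80],[[0.5,0,0],0,80],[[0.5,0,0],0,80],[[0.38,0,0],0,80],[[0,0,0],0,80]]'
python3 -m pendant '[[[0,0,0],0,110],[[0,0,0],0,200],[[0,0,0],0,200],[[0,0,0],0,200],[[0,0,0],0,200],[[0,0,0],0,200],[[0,0,0],0,200]]' 60
python3 - <<'E'
from v import *
plan([((465.5,-355.3,70),-105,200),((439.8,-82.6,115),-1.8,200)])
E
```

```text
time_s: 23.92
tcp_pos: [0.4651, -0.3521, 0.011]
tool_rot: [[-0.002, -0.252, -0.968], [0.002, -0.968, 0.252], [-1.0, -0.001, 0.003]]
force: [-0.3, -0.3, -1.1]
width: 0.0582
time_s: 24.5
tcp_pos: [0.4665, -0.3535, 0.0144]
tool_rot: [[0.002, -0.253, -0.967], [-0.001, -0.967, 0.253], [-1.0, 0.001, -0.002]]
force: [-1.6, 1.1, 7.1]
width: 0.0345
at [ 466.5 -353.5   14.4] psi -104.7 w 34.5 F [-1.6  1.1  7.1] t 24.5
-> [ 465.5 -355.3   70. ] -105
 [[[-0.93,0.03,0.01],0.002,200],[[-0.92,0.04,0.01],0.002,200]]
-> [439.8 -82.6 115. ] -1.8
 [[[-0.09,-0.54,0.2],-0.072,200],[[-0.1,-0.55,0.14],-0.071,200],[[-0.09,-0.56,0.07],-0.072,200],[[-0.1,-0.58,0.01],-0.072,200],[[-0.09,-0.56,-0.05],-0.071,200],[[-0.09,-0.56,-0.12],-0.072,200],[[-0.1,-0.54,-0.18],-0.072,200],[[-0.09,-0.52,-0.24],-0.071,200]]
 [[[-0.09,-0.49,-0.3],-0.072,200],[[-0.1,-0.45,-0.34],-0.072,200],[[-0.09,-0.41,-0.4],-0.072,200],[[-0.1,-0.36,-0.44],-0.071,200],[[-0.09,-0.31,-0.48],-0.072,200],[[-0.09,-0.26,-0.51],-0.072,200],[[-0.1,-0.19,-0.54],-0.071,200],[[-0.09,-0.14,-0.56],-0.072,200]]
```

```bash
python3 -m pendant '[[[-0.9,0.03,0],0,200],[[-0.9,0.04,0],0.004,200],[[-0.1,-0.54,0.2],-0.072,200],[[-0.1,-0.55,0.14],-0.072,200],[[-0.1,-0.56,0.07],-0.072,200],[[-0.1,-0.58,0.01],-0.072,200],[[-0.1,-0.56,-0.05],-0.071,200],[[-0.1,-0.56,-0.12],-0.072,200]]'
python3 -m pendant '[[[-0.1,-0.54,-0.18],-0.072,200],[[-0.1,-0.52,-0.24],-0.072,200],[[-0.1,-0.49,-0.3],-0.072,200],[[-0.1,-0.45,-0.34],-0.072,200],[[-0.1,-0.41,-0.4],-0.072,200],[[-0.1,-0.36,-0.44],-0.071,200],[[-0.1,-0.31,-0.48],-0.072,200],[[-0.1,-0.26,-0.51],-0.072,200]]'
python3 -m pendant '[[[0,-0.19,-0.54],-0.072,200],[[0,-0.14,-0.56],-0.072,200],[[0,0,0],0,200],[[0,0,0],0,200]]'
python3 - <<'E'
from v import *
plan([((439.8,-82.6,56),-1.8,200)])
E
```

```text
time_s: 25.17
tcp_pos: [0.4554, -0.2521, 0.0852]
tool_rot: [[0.0, 0.408, -0.913], [-0.0, -0.913, -0.408], [-1.0, 0.0, -0.0]]
force: [0.2, -0.4, -4.4]
width: 0.0348
time_s: 25.83
tcp_pos: [0.4421, -0.1157, 0.1093]
tool_rot: [[0.0, 0.97, -0.245], [-0.0, -0.245, -0.97], [-1.0, 0.0, 0.0]]
force: [0.8, -0.4, -3.4]
width: 0.0348
time_s: 26.17
tcp_pos: [0.4391, -0.0817, 0.1092]
tool_rot: [[0.001, 1.0, -0.026], [-0.0, -0.026, -1.0], [-1.0, 0.001, 0.0]]
force: [0.1, -1.0, -3.6]
width: 0.0349
at [439.1 -81.7 109.2] psi -1.5 w 34.9 F [ 0.1 -1.  -3.6] t 26.2
-> [439.8 -82.6  56. ] -1.8
 [[[0.89,0.01,0.01],0.002,200],[[0.88,0.02,0.02],0.001,200]]
```

```bash
python3 -m pendant '[[[0.5,0.03,0.03],0.003,200],[[0.5,0,0],0,200],[[0.4,0,0],0,200],[[0.2,0,0],0,200],[[0.1,0,0],0,200],[[0.05,0,0],0,200],[[0.05,0,0],0,200],[[0,0,0],0,200]]'
```

```text
time_s: 26.83
tcp_pos: [0.4405, -0.0835, 0.0564]
tool_rot: [[0.001, 0.999, -0.032], [-0.0, -0.032, -0.999], [-1.0, 0.001, 0.0]]
force: [-4.3, -0.2, 5.6]
width: 0.0349
```

```bash
python3 -m pendant '[[[0,0,0],0,150],[[0,0,0],0,120],[[0,0,0],0,80],[[0,0,0],0,60],[[-0.3,0,0],0,60],[[-0.6,0,0],0,60],[[-0.9,0,0],0,60],[[-0.6,0,0],0,80]]'
python3 - <<'E'
from v import *
plan([((354.7,-343.4,90),-96.1,80)])
E
```

```text
time_s: 27.5
tcp_pos: [0.4403, -0.0832, 0.1296]
tool_rot: [[0.001, 1.0, -0.032], [-0.0, -0.032, -1.0], [-1.0, 0.001, 0.0]]
force: [-0.5, -0.1, 0.3]
width: 0.0589
at [440.3 -83.2 129.6] psi -1.8 w 58.9 F [-0.5 -0.1  0.3] t 27.5
-> [ 354.7 -343.4   90. ] -96.1
 [[[0.09,-0.18,0.63],0.075,80],[[0.1,-0.11,0.64],0.075,80],[[0.09,-0.04,0.65],0.075,80],[[0.1,0.05,0.65],0.074,80],[[0.09,0.12,0.64],0.075,80],[[0.1,0.19,0.63],0.075,80],[[0.09,0.26,0.59],0.075,80],[[0.09,0.34,0.56],0.075,80]]
 [[[0.1,0.39,0.52],0.075,80],[[0.09,0.46,0.47],0.074,80],[[0.1,0.51,0.41],0.075,80],[[0.09,0.55,0.35],0.075,80],[[0.1,0.58,0.28],0.075,80],[[0.09,0.62,0.21],0.075,80]]
```

```bash
python3 -m pendant '[[[0,-0.18,0.63],0.075,80],[[0.1,-0.11,0.64],0.075,80],[[0.1,-0.04,0.65],0.075,80],[[0.1,0.05,0.65],0.075,80],[[0.1,0.12,0.64],0.075,80],[[0.1,0.19,0.63],0.075,80],[[0.1,0.26,0.59],0.075,80],[[0.1,0.34,0.56],0.075,80]]'
python3 -m pendant '[[[0.1,0.39,0.52],0.075,80],[[0.1,0.46,0.47],0.075,80],[[0.1,0.51,0.41],0.075,80],[[0.1,0.55,0.35],0.075,80],[[0.1,0.58,0.28],0.075,80],[[0.1,0.62,0.21],0.075,80],[[0,0,0],0,80]]'
python3 - <<'E'
from v import *
blobs(robot.get_image("top"),*YEL); blobs(robot.get_image("side"),*YEL)
plan([((354.7,-343.4,13),-96.1,80)])
E
```

```text
time_s: 28.17
tcp_pos: [0.3908, -0.2328, 0.1067]
tool_rot: [[0.001, 0.557, -0.83], [-0.0, -0.83, -0.557], [-1.0, 0.001, -0.0]]
force: [0.8, 0.2, -0.8]
width: 0.0588
time_s: 28.75
tcp_pos: [0.353, -0.3454, 0.0881]
tool_rot: [[-0.0, -0.119, -0.993], [-0.0, -0.993, 0.119], [-1.0, 0.001, 0.0]]
force: [0.0, 0.6, -0.6]
width: 0.0587
px [372. 219.] A 199 ctr [ 471.8 -467.1] mean [ 472.2 -466.8   36.3] size [34. 63.] ang from y deg -83.5 ztop 39.3
px [215. 226.] A 201 ctr [443.4  56.2] mean [443.1  57.   78.7] size [33. 61.] ang from y deg 0.3 ztop 81.7
px [237. 227.] A 191 ctr [440.5 -12.9] mean [440.7 -13.3  78.1] size [33. 61.] ang from y deg 0.3 ztop 81.3
px [258. 228.] A 188 ctr [439. -84.] mean [438.6 -84.2  78.5] size [34. 62.] ang from y deg -3.7 ztop 82.0
px [260. 205.] A 122 ctr [ 423.  -173.6] mean [443.9 -79.8  74.7] size [ 31. 395.] ang from y deg -13.7 ztop 74.4
px [358. 222.] A 352 ctr [ 780.5 -317.2] mean [ 780.3 -275.8   63.1] size [ 48. 283.] ang from y deg -7.0 ztop 64.4
px [249. 253.] A 202 ctr [ 353.6 -346.3] mean [ 353.  -350.2   31.1] size [44. 62.] ang from y deg 83.4 ztop 33.1
px [382. 250.] A 27 ctr [ 758.5 -518. ] mean [ 757.2 -516.7   86.3] size [ 4. 30.] ang from y deg 25.4 ztop 90.0
px [291. 270.] A 253 ctr [ 470.6 -470.8] mean [ 469.9 -473.8   31.5] size [39. 63.] ang from y deg -82.4 ztop 33.6
at [ 353.8 -343.5   88.3] psi -96.3 w 58.9 F [-0.1  0.6  0.6] t 28.9
-> [ 354.7 -343.4   13. ] -96.1
 [[[0.84,0,-0.01],-0.001,80],[[0.83,0,-0.01],0,80],[[0.84,-0.01,-0.01],-0.001,80]]
```

All three first-course bricks are within 2 mm. Next brick goes to b1.

```bash
python3 -m pendant '[[[0.6,0,-0.03],0,80],[[0.6,0,0],0,80],[[0.5,0,0],0,80],[[0.5,0,0],0,80],[[0.32,0,0],0,80],[[0,0,0],0,80]]'
python3 -m pendant '[[[0,0,0],0,110],[[0,0,0],0,200],[[0,0,0],0,200],[[0,0,0],0,200],[[0,0,0],0,200],[[0,0,0],0,200],[[0,0,0],0,200]]' 60
python3 - <<'E'
from v import *
plan([((354.7,-343.4,100),-96,200),((442.6,22.4,160),-1.8,200)])
E
```

```text
time_s: 29.35
tcp_pos: [0.3545, -0.3421, 0.0108]
tool_rot: [[-0.002, -0.108, -0.994], [0.002, -0.994, 0.108], [-1.0, -0.002, 0.002]]
force: [1.2, 0.9, 0.4]
width: 0.0586
time_s: 29.93
tcp_pos: [0.3554, -0.3438, 0.0138]
tool_rot: [[0.002, -0.11, -0.994], [-0.001, -0.994, 0.11], [-1.0, 0.001, -0.002]]
force: [-0.6, 1.7, 7.7]
width: 0.0347
at [ 355.4 -343.8   13.8] psi -96.3 w 34.7 F [-0.6  1.7  7.7] t 29.9
-> [ 354.7 -343.4  100. ] -96
 [[[-0.72,0,0.01],-0.001,200],[[-0.72,0,0],-0.001,200],[[-0.72,-0.01,0.01],0,200],[[-0.71,0,0.01],-0.001,200]]
-> [442.6  22.4 160. ] -1.8
 [[[-0.14,-0.89,-0.12],-0.075,200],[[-0.15,-0.87,-0.22],-0.075,200],[[-0.14,-0.83,-0.32],-0.074,200],[[-0.14,-0.8,-0.41],-0.075,200],[[-0.15,-0.73,-0.51],-0.075,200],[[-0.14,-0.68,-0.59],-0.075,200],[[-0.14,-0.6,-0.67],-0.074,200],[[-0.15,-0.52,-0.73],-0.075,200]]
 [[[-0.14,-0.43,-0.78],-0.075,200],[[-0.14,-0.33,-0.83],-0.075,200],[[-0.15,-0.24,-0.87],-0.075,200],[[-0.14,-0.13,-0.88],-0.074,200],[[-0.14,-0.03,-0.9],-0.075,200],[[-0.14,0.08,-0.89],-0.075,200]]
```

```bash
python3 -m pendant '[[[-0.72,0,0.01],0,200],[[-0.72,0,0],-0.003,200],[[-0.72,0,0],0,200],[[-0.72,0,0.01],0,200],[[-0.14,-0.89,-0.12],-0.075,200],[[-0.14,-0.87,-0.22],-0.075,200],[[-0.14,-0.83,-0.32],-0.075,200],[[-0.14,-0.8,-0.41],-0.075,200]]'
python3 -m pendant '[[[-0.14,-0.73,-0.51],-0.075,200],[[-0.14,-0.68,-0.59],-0.075,200],[[-0.14,-0.6,-0.67],-0.075,200],[[-0.15,-0.52,-0.73],-0.075,200],[[-0.14,-0.43,-0.78],-0.075,200],[[-0.14,-0.33,-0.83],-0.075,200],[[-0.14,-0.24,-0.87],-0.075,200],[[-0.14,-0.13,-0.88],-0.075,200]]'
python3 -m pendant '[[[-0.14,-0.03,-0.9],-0.075,200],[[-0.14,0.08,-0.89],-0.075,200],[[0,0,0],0,200],[[0,0,0],0,200]]'
python3 - <<'E'
from v import *
plan([((442.6,22.4,92),-1.8,200)])
E
```

```text
time_s: 30.6
tcp_pos: [0.3792, -0.2376, 0.1161]
tool_rot: [[0.001, 0.363, -0.932], [-0.0, -0.932, -0.363], [-1.0, 0.0, -0.0]]
force: [-0.1, -0.9, -3.6]
width: 0.0347
time_s: 31.27
tcp_pos: [0.4291, -0.0282, 0.1501]
tool_rot: [[0.001, 0.967, -0.254], [-0.0, -0.254, -0.967], [-1.0, 0.001, -0.0]]
force: [-0.2, -0.9, -2.7]
width: 0.0347
time_s: 31.6
tcp_pos: [0.4415, 0.0237, 0.1582]
tool_rot: [[0.0, 1.0, -0.025], [-0.0, -0.025, -1.0], [-1.0, 0.0, 0.0]]
force: [0.5, -1.0, -3.0]
width: 0.0349
at [441.5  23.7 158.2] psi -1.4 w 34.9 F [ 0.5 -1.  -3. ] t 31.6
-> [442.6  22.4  92. ] -1.8
 [[[0.74,0.01,0.01],0.001,200],[[0.73,0.01,0.02],0.002,200],[[0.74,0.02,0.01],0.001,200]]
```

```bash
python3 -m pendant '[[[0.6,0.04,0.04],0.004,200],[[0.6,0,0],0,200],[[0.5,0,0],0,200],[[0.3,0,0],0,200],[[0.1,0,0],0,200],[[0.05,0,0],0,200],[[0.05,0,0],0,200],[[0,0,0],0,200]]'
```

```text
time_s: 32.27
tcp_pos: [0.4429, 0.0213, 0.0924]
tool_rot: [[0.001, 0.999, -0.034], [-0.0, -0.034, -0.999], [-1.0, 0.001, -0.0]]
force: [-0.1, -0.7, -3.0]
width: 0.035
```

```bash
python3 -m pendant '[[[0.04,0,0],0,200],[[0.03,0,0],0,200],[[0,0,0],0,200],[[0,0,0],0,200]]'
```

```text
time_s: 32.6
tcp_pos: [0.4432, 0.0214, 0.0917]
tool_rot: [[0.002, 0.999, -0.033], [-0.0, -0.033, -0.999], [-1.0, 0.002, 0.0]]
force: [-7.1, -0.7, 14.5]
width: 0.0347
```

```bash
python3 -m pendant '[[[0,0,0],0,150],[[0,0,0],0,120],[[0,0,0],0,80],[[0,0,0],0,60],[[-0.3,0,0],0,60],[[-0.6,0,0],0,60],[[-0.9,0,0],0,60],[[-0.6,0,0],0,80]]'
python3 - <<'E'
from v import *
blobs(robot.get_image("side"),*YEL)
plan([((471.8,-467.2,95),-83.6,80)])
E
```

```text
time_s: 33.27
tcp_pos: [0.4429, 0.0215, 0.1643]
tool_rot: [[0.001, 0.999, -0.033], [0.0, -0.033, -0.999], [-1.0, 0.001, -0.0]]
force: [0.3, -1.4, 0.7]
width: 0.0586
px [257. 196.] A 341 ctr [440.  16.] mean [439.   10.5 107.7] size [37. 69.] ang from y deg 0.3 ztop 108.3
px [358. 222.] A 352 ctr [ 779.9 -316.3] mean [ 780.4 -275.8   63.3] size [ 48. 283.] ang from y deg -6.8 ztop 64.2
px [382. 250.] A 28 ctr [ 757.  -516.9] mean [ 756.1 -515.9   86.7] size [ 7. 27.] ang from y deg 18.5 ztop 89.7
px [291. 270.] A 250 ctr [ 470.  -471.2] mean [ 470.1 -473.6   31.3] size [41. 63.] ang from y deg -81.7 ztop 33.7
at [444.   21.5 167.7] psi -1.9 w 58.6 F [-0.2  0.4  5.1] t 33.3
-> [ 471.8 -467.2   95. ] -83.6
 [[[0.13,0.08,0.9],0.05,80],[[0.14,0.15,0.9],0.051,80],[[0.13,0.23,0.87],0.05,80],[[0.14,0.29,0.86],0.051,80],[[0.13,0.36,0.84],0.05,80],[[0.14,0.42,0.8],0.051,80],[[0.13,0.49,0.76],0.05,80],[[0.14,0.54,0.73],0.05,80]]
 [[[0.13,0.6,0.68],0.051,80],[[0.14,0.65,0.63],0.05,80],[[0.13,0.7,0.57],0.051,80],[[0.13,0.75,0.52],0.05,80],[[0.14,0.78,0.46],0.051,80],[[0.13,0.81,0.4],0.05,80],[[0.14,0.85,0.33],0.051,80],[[0.13,0.87,0.26],0.05,80]]
 [[[0.14,0.88,0.19],0.05,80],[[0.13,0.9,0.12],0.051,80]]
```

```bash
python3 -m pendant '[[[0,0.08,0.9],0.05,80],[[0,0.15,0.9],0.05,80],[[0.13,0.23,0.87],0.05,80],[[0.15,0.29,0.86],0.05,80],[[0.15,0.36,0.84],0.05,80],[[0.15,0.42,0.8],0.051,80],[[0.15,0.49,0.76],0.05,80],[[0.15,0.54,0.73],0.05,80]]'
python3 -m pendant '[[[0.15,0.6,0.68],0.051,80],[[0.15,0.65,0.63],0.05,80],[[0.15,0.7,0.57],0.051,80],[[0.15,0.75,0.52],0.05,80],[[0.15,0.78,0.46],0.051,80],[[0.15,0.81,0.4],0.05,80],[[0.15,0.85,0.33],0.051,80],[[0.15,0.87,0.26],0.05,80]]'
python3 -m pendant '[[[0.15,0.88,0.19],0.05,80],[[0.15,0.9,0.12],0.05,80],[[0,0,0],0,80]]'
python3 - <<'E'
from v import *
blobs(robot.get_image("top"),*YEL); blobs(robot.get_image("side"),*YEL)
plan([((471.8,-467.2,13),-83.6,80)])
E
```

```text
time_s: 33.98
tcp_pos: [0.4554, -0.1972, 0.1357]
tool_rot: [[0.001, 0.786, -0.619], [-0.0, -0.619, -0.786], [-1.0, 0.001, -0.0]]
force: [0.4, 0.5, 0.1]
width: 0.059
time_s: 34.65
tcp_pos: [0.4684, -0.4145, 0.0995]
tool_rot: [[0.0, 0.266, -0.964], [-0.0, -0.964, -0.266], [-1.0, 0.0, -0.0]]
force: [0.6, 0.6, -0.4]
width: 0.0589
time_s: 34.9
tcp_pos: [0.4712, -0.4707, 0.0893]
tool_rot: [[-0.001, 0.109, -0.994], [-0.0, -0.994, -0.109], [-1.0, -0.0, 0.001]]
force: [0.7, 0.3, 0.3]
width: 0.0584
px [226. 226.] A 438 ctr [442.1  19.9] mean [442.   20.5 114.2] size [32. 62.] ang from y deg 0.4 ztop 116.2
px [258. 228.] A 211 ctr [438.9 -84.1] mean [438.8 -84.3  78.3] size [34. 64.] ang from y deg -3.4 ztop 81.3
px [372. 226.] A 56 ctr [ 447.6 -469.5] mean [ 448.6 -468.    36. ] size [16. 35.] ang from y deg -8.3 ztop 39.0
px [257. 198.] A 275 ctr [430.6   9. ] mean [436.1  -0.  106.4] size [31. 64.] ang from y deg 27.2 ztop 106.3
px [358. 221.] A 347 ctr [ 781.5 -316.9] mean [ 780.7 -274.9   63.3] size [ 49. 280.] ang from y deg -6.9 ztop 64.3
px [382. 250.] A 28 ctr [ 757.2 -518.7] mean [ 756.8 -516.8   86.5] size [ 7. 30.] ang from y deg 25.8 ztop 90.1
px [291. 270.] A 251 ctr [ 470.3 -471.7] mean [ 469.5 -473.4   31.6] size [39. 63.] ang from y deg -80.7 ztop 33.7
at [ 471.5 -467.7   89.9] psi -83.4 w 58.7 F [ 0.2 -0.2  0.1] t 35.0
-> [ 471.8 -467.2   13. ] -83.6
 [[[0.85,0,0],0.001,80],[[0.86,-0.01,-0.01],0.001,80],[[0.85,0,0],0.001,80]]
```

```bash
python3 -m pendant '[[[0.6,0,0],0,80],[[0.6,0,0],0,80],[[0.5,0,0],0,80],[[0.5,0,0],0,80],[[0.36,0,0],0,80],[[0,0,0],0,80]]'
python3 -m pendant '[[[0,0,0],0,110],[[0,0,0],0,200],[[0,0,0],0,200],[[0,0,0],0,200],[[0,0,0],0,200],[[0,0,0],0,200],[[0,0,0],0,200]]' 60
python3 - <<'E'
from v import *
plan([((471.8,-467.2,100),-83.6,200),((440.5,-48.5,160),-1.8,200)])
E
```

```text
time_s: 35.5
tcp_pos: [0.4711, -0.466, 0.0109]
tool_rot: [[-0.002, 0.116, -0.993], [0.002, -0.993, -0.116], [-1.0, -0.003, 0.002]]
force: [0.2, 0.4, -1.2]
width: 0.0586
time_s: 36.08
tcp_pos: [0.4722, -0.4676, 0.0148]
tool_rot: [[0.001, 0.116, -0.993], [-0.001, -0.993, -0.116], [-1.0, 0.001, -0.001]]
force: [-0.1, 0.1, 5.7]
width: 0.0347
at [ 472.2 -467.6   14.8] psi -83.3 w 34.7 F [-0.1  0.1  5.7] t 36.1
-> [ 471.8 -467.2  100. ] -83.6
 [[[-0.71,0,0],0.001,200],[[-0.71,-0.01,0.01],0,200],[[-0.71,0,0],0.001,200],[[-0.71,0,0],0.001,200]]
-> [440.5 -48.5 160. ] -1.8
 [[[-0.13,-0.87,-0.03],-0.057,200],[[-0.12,-0.87,-0.11],-0.057,200],[[-0.13,-0.86,-0.19],-0.056,200],[[-0.12,-0.83,-0.26],-0.057,200],[[-0.13,-0.81,-0.34],-0.057,200],[[-0.12,-0.78,-0.4],-0.057,200],[[-0.13,-0.73,-0.48],-0.057,200],[[-0.12,-0.69,-0.53],-0.057,200]]
 [[[-0.13,-0.64,-0.6],-0.056,200],[[-0.12,-0.58,-0.65],-0.057,200],[[-0.13,-0.53,-0.7],-0.057,200],[[-0.12,-0.46,-0.75],-0.057,200],[[-0.13,-0.39,-0.78],-0.057,200],[[-0.12,-0.32,-0.82],-0.056,200],[[-0.13,-0.24,-0.84],-0.057,200],[[-0.12,-0.17,-0.85],-0.057,200]]
```

```bash
python3 -m pendant '[[[-0.72,0,0],0,200],[[-0.72,0,0],0.003,200],[[-0.72,0,0],0,200],[[-0.72,0,0],0,200],[[-0.13,-0.87,-0.03],-0.057,200],[[-0.13,-0.87,-0.11],-0.057,200],[[-0.13,-0.86,-0.19],-0.057,200],[[-0.13,-0.83,-0.26],-0.057,200]]'
python3 -m pendant '[[[-0.13,-0.81,-0.34],-0.057,200],[[-0.13,-0.78,-0.4],-0.057,200],[[-0.13,-0.73,-0.48],-0.057,200],[[-0.13,-0.69,-0.53],-0.057,200],[[-0.13,-0.64,-0.6],-0.057,200],[[-0.13,-0.58,-0.65],-0.057,200],[[-0.13,-0.53,-0.7],-0.057,200],[[-0.13,-0.46,-0.75],-0.057,200]]'
python3 -m pendant '[[[-0.13,-0.39,-0.78],-0.057,200],[[-0.13,-0.32,-0.82],-0.057,200],[[-0.13,-0.24,-0.84],-0.057,200],[[-0.13,-0.17,-0.85],-0.057,200],[[0,0,0],0,200],[[0,0,0],0,200]]'
python3 - <<'E'
from v import *
plan([((440.8,-48.5,93),-1.8,200)])
E
```

```text
time_s: 36.75
tcp_pos: [0.4634, -0.3613, 0.1155]
tool_rot: [[-0.0, 0.456, -0.89], [0.0, -0.89, -0.456], [-1.0, -0.0, 0.0]]
force: [0.4, 0.8, -3.6]
width: 0.0349
time_s: 37.42
tcp_pos: [0.4472, -0.1518, 0.1469]
tool_rot: [[0.0, 0.928, -0.372], [-0.0, -0.372, -0.928], [-1.0, 0.0, 0.0]]
force: [0.8, 0.1, -2.6]
width: 0.0348
time_s: 37.92
tcp_pos: [0.4395, -0.0476, 0.1626]
tool_rot: [[0.001, 1.0, -0.025], [-0.0, -0.025, -1.0], [-1.0, 0.001, 0.0]]
force: [0.5, -0.4, -2.8]
width: 0.035
at [439.5 -47.6 162.6] psi -1.4 w 35.0 F [ 0.5 -0.4 -2.8] t 37.9
-> [440.8 -48.5  93. ] -1.8
 [[[0.77,0.01,0.01],0.001,200],[[0.78,0.02,0.01],0.002,200],[[0.77,0.01,0.01],0.001,200]]
```

```bash
python3 -m pendant '[[[0.6,0.04,0.02],0.004,200],[[0.6,0,0],0,200],[[0.5,0,0],0,200],[[0.4,0,0],0,200],[[0.1,0,0],0,200],[[0.05,0,0],0,200],[[0.05,0,0],0,200],[[0,0,0],0,200]]'
```

```text
time_s: 38.58
tcp_pos: [0.4411, -0.0494, 0.0939]
tool_rot: [[0.001, 0.999, -0.034], [-0.0, -0.034, -0.999], [-1.0, 0.001, 0.0]]
force: [-0.7, 0.5, -3.7]
width: 0.0344
```

```bash
python3 -m pendant '[[[0.04,0,0],0,200],[[0.03,0,0],0,200],[[0,0,0],0,200],[[0,0,0],0,200]]'
```

```text
time_s: 38.92
tcp_pos: [0.4413, -0.0493, 0.0928]
tool_rot: [[0.002, 0.999, -0.033], [-0.0, -0.033, -0.999], [-1.0, 0.002, 0.0]]
force: [-4.2, -0.2, 7.7]
width: 0.0349
```

```bash
python3 -m pendant '[[[0,0,0],0,150],[[0,0,0],0,120],[[0,0,0],0,80],[[0,0,0],0,60],[[-0.3,0,0],0,60],[[-0.6,0,0],0,60],[[-0.9,0,0],0,60],[[-0.9,0,0],0,0]]'
python3 - <<'E'
from v import *
plan([((440,100,190),-40,0),((433.5,272.5,120),-73.5,0)])
E
```

```text
time_s: 39.58
tcp_pos: [0.4404, -0.0491, 0.1735]
tool_rot: [[-0.001, 0.999, -0.033], [0.0, -0.033, -0.999], [-1.0, -0.001, -0.0]]
force: [0.2, -0.1, -0.2]
width: 0.0756
at [440.4 -49.1 173.5] psi -1.9 w 75.6 F [ 0.2 -0.1 -0.2] t 39.6
-> [440. 100. 190.] -40
 [[[-0.09,-0.03,-0.83],0.071,0],[[-0.09,-0.12,-0.82],0.07,0],[[-0.1,-0.21,-0.8],0.071,0],[[-0.09,-0.3,-0.77],0.07,0],[[-0.09,-0.38,-0.74],0.071,0],[[-0.09,-0.46,-0.68],0.07,0]]
-> [433.5 272.5 120. ] -73.5
 [[[0.33,-0.55,-0.61],0.053,0],[[0.34,-0.6,-0.56],0.053,0],[[0.33,-0.65,-0.51],0.054,0],[[0.33,-0.68,-0.46],0.053,0],[[0.34,-0.73,-0.39],0.053,0],[[0.33,-0.75,-0.34],0.053,0],[[0.33,-0.77,-0.27],0.054,0]]
```

```bash
python3 -m pendant '[[[-0.4,-0.03,-0.83],0.071,0],[[-0.2,-0.12,-0.82],0.07,0],[[-0.1,-0.21,-0.8],0.071,0],[[0,-0.3,-0.77],0.07,0],[[0,-0.38,-0.74],0.071,0],[[0.1,-0.46,-0.68],0.07,0],[[0.33,-0.55,-0.61],0.053,0],[[0.33,-0.6,-0.56],0.053,0]]'
python3 -m pendant '[[[0.33,-0.65,-0.51],0.054,0],[[0.33,-0.68,-0.46],0.053,0],[[0.33,-0.73,-0.39],0.053,0],[[0.33,-0.75,-0.34],0.053,0],[[0.33,-0.77,-0.27],0.054,0],[[0,0,0],0,0],[[0,0,0],0,0]]'
python3 - <<'E'
from v import *
d=robot.get_image("top"); s=robot.get_image("side"); blobs(d,*YEL)
cv2.imwrite("pics/f.png",np.hstack([cv2.resize(d["img"][195:260,190:290],(400,260)),cv2.resize(s["img"][150:260,210:320],(260,260))]))
plan([((433.5,272.5,34),-73.5,0)])
E
```

```text
time_s: 40.25
tcp_pos: [0.4385, 0.1504, 0.1713]
tool_rot: [[0.002, 0.646, -0.763], [0.0, -0.763, -0.646], [-1.0, 0.001, -0.001]]
force: [0.2, -0.6, -0.4]
width: 0.0854
time_s: 40.83
tcp_pos: [0.4337, 0.2731, 0.1209]
tool_rot: [[-0.001, 0.286, -0.958], [-0.001, -0.958, -0.286], [-1.0, 0.0, 0.001]]
force: [0.6, -1.1, 0.6]
width: 0.0854
px [237. 227.] A 703 ctr [440.7 -14.9] mean [440.7 -14.9 114.1] size [ 35. 133.] ang from y deg -2.2 ztop 116.6
at [434.2 272.1 121.6] psi -73.5 w 85.3 F [ 0.  -0.4  0.5] t 40.9
-> [433.5 272.5  34. ] -73.5
 [[[0.73,-0.01,0],0,0],[[0.73,0,0.01],0,0],[[0.73,-0.01,0],0,0],[[0.73,0,0.01],0.001,0]]
```

View pics/f.png

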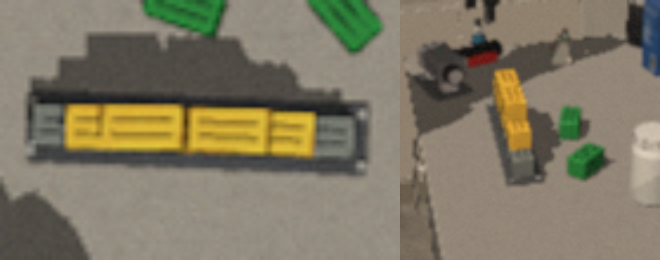

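The wall stands: top view shows the second course at (145,128) and (230,132) with first-course ends at (85,127) and (292,135). The side view agrees, and no loose yellow brick is left. Now the shielded squeeze.

```bash
python3 -m pendant '[[[0.6,0,0],0,0],[[0.6,0,0],0,0],[[0.5,0,0],0,0],[[0.4,0,0],0,0],[[0.4,0,0],0,0],[[0.4,0,0],0,0],[[0,0,0],0,0]]'
python3 -m pendant '[[[0,0,0],0,80],[[0,0,0],0,110],[[0,-0.05,0],0,140],[[0,-0.05,0],0,170],[[0,-0.05,0],0,200],[[0,-0.05,0],0,220],[[0,0,0],0,220],[[0,0,0],0,220]]' 30
python3 -m pendant '[[[0,0,0],0,220],[[0,0,0],0,220],[[0,0,0],0,220]]'
```

```text
time_s: 41.52
tcp_pos: [0.4334, 0.2716, 0.0318]
tool_rot: [[-0.002, 0.283, -0.959], [-0.001, -0.959, -0.283], [-1.0, 0.001, 0.002]]
force: [-0.4, 0.1, -0.8]
width: 0.0852
time_s: 42.18
tcp_pos: [0.433, 0.2781, 0.0361]
tool_rot: [[0.002, 0.284, -0.959], [-0.0, -0.959, -0.284], [-1.0, 0.001, -0.002]]
force: [-6.0, -10.0, 17.8]
width: 0.0455
time_s: 42.43
tcp_pos: [0.433, 0.2781, 0.0361]
tool_rot: [[0.002, 0.284, -0.959], [-0.0, -0.959, -0.284], [-1.0, 0.001, -0.002]]
force: [-6.3, -9.5, 17.3]
width: 0.0456
```

Same fully-in state as before (45.5 mm, TCP y 0.278). Hold, measure, release, lift.

```bash
python3 -m pendant '[[[0,0,0],0,220],[[0,0,0],0,220],[[0,0,0],0,220],[[0,0,0],0,220],[[0,0,0],0,220],[[0,0,0],0,220],[[0,0,0],0,220],[[0,0,0],0,220]]' 35
python3 -m pendant '[[[0,0,0],0,220],[[0,0,0],0,220],[[0,0,0],0,220],[[0,0,0],0,220],[[0,0,0],0,220],[[0,0,0],0,220],[[0,0,0],0,220],[[0,0,0],0,220]]'
python3 -m pendant '[[[0,0,0],0,220],[[0,0,0],0,220],[[0,0,0],0,220],[[0,0,0],0,220],[[0,0,0],0,220],[[0,0,0],0,220],[[0,0,0],0,220],[[0,0,0],0,220]]'
python3 - <<'E'
from v import *
trig()
E
python3 -m pendant '[[[0,0,0],0,150],[[0,0,0],0,100],[[0,0.1,0],0,50],[[0,0.1,0],0,0],[[0,0,0],0,0],[[0,0,0],0,0],[[0,0,0],0,0],[[0,0,0],0,0]]' 
python3 -m pendant '[[[0,0,0],0,0],[[-0.2,0,0],0,0],[[-0.5,0,0],0,0],[[-0.8,0,0],0,0],[[-1,0,0],0,0],[[-1,0,0],0,0],[[-1,0,0],0,0],[[0,0,0],0,0]]'
python3 -m pendant '[[[-0.5,0,0],0,0],[[-0.5,0,0],0,0],[[0,0,0],0,0],[[0,0,0],0,0],[[0,0,0],0,0],[[0,0,0],0,0]]'
python3 - <<'E'
from v import *
d=robot.get_image("top"); s=robot.get_image("side"); trig(); blobs(d,*YEL)
cv2.imwrite("pics/g.png",np.hstack([d["img"][130:290,110:400],s["img"][130:290,190:400]]))
E
```

```text
time_s: 43.1
tcp_pos: [0.433, 0.2781, 0.0361]
tool_rot: [[0.002, 0.284, -0.959], [-0.0, -0.959, -0.284], [-1.0, 0.001, -0.002]]
force: [-6.7, -9.3, 18.5]
width: 0.0451
time_s: 43.77
tcp_pos: [0.433, 0.2781, 0.0361]
tool_rot: [[0.002, 0.284, -0.959], [-0.0, -0.959, -0.284], [-1.0, 0.001, -0.002]]
force: [-6.6, -9.2, 17.7]
width: 0.0453
time_s: 44.43
tcp_pos: [0.433, 0.2781, 0.0361]
tool_rot: [[0.002, 0.284, -0.959], [-0.0, -0.959, -0.284], [-1.0, 0.001, -0.002]]
force: [-6.6, -9.2, 17.3]
width: 0.0452
trigger px 27 159.8 236.0 slope rad 0.588
time_s: 45.15
tcp_pos: [0.434, 0.2725, 0.034]
tool_rot: [[-0.0, 0.283, -0.959], [0.0, -0.959, -0.283], [-1.0, -0.0, -0.0]]
force: [-0.1, -0.7, 0.7]
width: 0.0854
time_s: 45.82
tcp_pos: [0.4356, 0.2733, 0.1757]
tool_rot: [[0.007, 0.284, -0.959], [0.004, -0.959, -0.283], [-1.0, -0.002, -0.008]]
force: [0.9, 1.0, 0.7]
width: 0.0854
time_s: 46.32
tcp_pos: [0.4337, 0.2722, 0.1979]
tool_rot: [[-0.001, 0.283, -0.959], [-0.001, -0.959, -0.283], [-1.0, 0.0, 0.001]]
force: [0.9, -0.9, 0.2]
width: 0.0859
trigger px 49 160.1 231.1 slope rad 0.294
px [237. 227.] A 705 ctr [440.8 -15.1] mean [440.7 -15.6 114.1] size [ 35. 134.] ang from y deg -2.2 ztop 116.6
```

View pics/g.png

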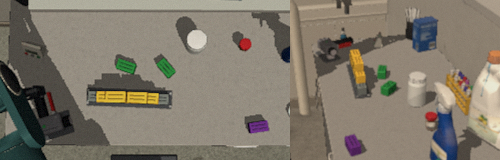

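The wall stands at (128,97) in the top half, the trigger is out at about (50,101), and the sample jar at (245,43) is untouched. Nothing yellow is left loose, so I'm handing in.

```bash
python3 -c "
from rig import robot
print(robot.job_done())"
```

```text
the job is handed in; nothing more can be done
None
```

I took the open reading, laid all five yellow bricks as a half-lapped wall (three, then two), took the shielded reading and handed the job in at about 46 s. No verdict was reported.

- **Trigger:** both squeezes were held for about 2 s with the jaws stopped at 45 mm. More grip force closed them only about 0.5 mm further, so I took the trigger to be fully in. In the picture the trigger swung by about 0.3 rad. That is more than its 0.22 rad travel and rough, because few red pixels were visible. After the last release its slope read 0.29 rad, against 0.26 before any squeeze. I take that as out within the noise, with the gripper clear.
- **Wall:** in the last close measurements the first course lay within about 2 mm of its slots and the second within about 3 mm, in line within about 2°. The final camera check showed the wall standing and no loose yellow brick.
- **Bystanders:** the sample jar looked unmoved in the last picture. I did not measure the timer, sample jar or dropper bottle afterwards, but no move went near them.
- **Correction:** in the first squeeze the grip's measured position was about 5 mm off. The back finger pushed on the fixed grip with up to about 48 N, by the wrist reading, until I shifted the hand. The second squeeze allowed for this.

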